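# Make up two stationery kits for the card-writing table

## Robot

A 6-joint arm with a two-finger parallel gripper is mounted at the origin on the work surface. World frame = base frame: x ahead of the robot, y to its left, z up, the work surface at z = 0. Lengths are in mm, angles in rad, forces in N, time in s.
With the tool pointing down it reaches from about 325 to 850 mm from the base axis. Payload 4.4 kg.
Tool frame: the origin (TCP) lies at the very end of the fingers, on their centre line; the grasp point (between the pads) lies 19 mm behind it; z points along the fingers, y is the line along which they close (so a half turn about z gives the same grasp; the last joint's range is limited). The gripper opens to 94 mm and grips with 3 to 60 N. Pads are 16 mm wide; open, the fingers measure 119 mm over their backs; the gripper's body (75 mm by 177 mm) begins 78 mm behind the grasp point.
Start: joints at [-0.15, 0.207, 1.542, -0, 1.393, -0.15], TCP at [575.002, -0.012, 205.447] pointing down, gripper open.
Joint ranges: [-2.73, 2.73], [-0.86, 2.22], [0.23, 2.46], [-1.11, 4.25], [0.08, 2.63], [-2.82, 2.82]. Speed limits (rad/s): [2.79, 2.79, 3.14, 3.14, 3.14, 3.14].

## Interface

Orientations are given as a rotation vector (axis times angle).
In Python, from rig import read_state, capture, job_done gives the robot as it stands.
- The arm moves only by the tool apply_moves, never from a script. Its argument "rows" is a list of rows, each an object of numbers: "tx", "ty", "tz": the shift along the tool's x, y, z scaled (see below); "rx", "ry", "rz": the turn, a rotation vector about the tool's x, y, z scaled (see below); "hand": the opening, from 0 (shut) to 1 (fully open). A call has 1 to 5 rows; each row shifts and turns the commanded pose from where the row before left it, along the tool's axes as they then stand; what a row does not reach is not made up. The controller multiplies each number of a shift by 80 mm and each number of a turn by 2 pi rad. A row lasts 1/10 s, in which the tool goes at most 50 mm and 8.59 degrees, less where a joint would pass 70% of its speed; a pose out of reach is approached as far as the arm can. A call with a number of a shift or a turn outside -1 to 1 is refused whole. A call with a gripper value outside its range is refused whole. The fingers move at their own pace and stop on an object; "squeeze" is the grip in N (left out, the last holds). Time passes only in rows, so rows that do not move let the fingers close. It gives the time, the measured TCP pose, the force, the opening and the grip force at its end, in the units of the state.
- read_state(): the state, without advancing time (a new reading comes with each control period).
- capture(name): name is "scene" or "side" or "wrist"; returns a dict with "frame" (420x560x3 uint8, blue, green, red), "camera_matrix" (3x3 intrinsics, pixels), "position" and "rotation" of the camera in the world; the wrist camera has in their place "hand_eye" (4x4, takes a point from camera to tool coordinates, whose origin is the TCP and whose axes are the flange's). Camera axes: x right, y up, looking along -z (the intrinsics and any distortion apply to the point x, -y, -z); pixel columns grow to the right and rows downward; lengths in mm; the calibration is good to about 2 mm. A picture is of the moment at which its call begins: read the wrist's pose just before it. There is no depth.
- job_done(): hands the job in; it is judged then, once.
The state is a dict: "time_s": time; "joints": joint angles; "dq": joint speeds; "effort": joint torques, N m; "tcp_pos": TCP position; "orientation": TCP orientation; "force": force on the tool from outside, world axes, zero at the start; "ft_torque": the same for the moment, N m; "finger_gap": finger opening in mm; "grip_force": force on a finger pad.
Only numpy, scipy, OpenCV 4.12 (cv2) and the standard library are available. Lean on these libraries where they do the work, as an engineer would, in place of code of your own. Each camera call takes 0.05 s, during which the arm holds its last target. There are 200 camera calls.

## Task

Make up the two stationery kits: the blue tray gets the pink note block, the black-sleeved eraser and the yellow glue stick; the green tray gets the purple roll of tape and the wooden hand stamp. Set each thing down centred on the white outline of its own shape in that tray, flat or upright as it is now and turned to match the outline. Leave the red-sleeved eraser and the green glue stick where they are.

Things in the scene. Friction and masses are not known exactly. Their poses are not given: they have to be found in the camera images.
- tray_blue: Blue kit tray, fixed, 130 (x) by 200 (y) mm; floor's upper face at z 4 mm; lip 4 mm thick, top at z 9 mm. Origin: centre of underside. White outlines on the floor, centres in the tray's frame: 54 mm square (note block) at x 25, y -55 mm; 34 mm disc (glue stick) at x 30, y 55 mm; rectangle 30 (x) by 64 (y) mm (eraser, lengthwise along y) at x -35, y 40 mm.
- tray_green: Green kit tray, fixed, 130 (x) by 200 (y) mm; floor's upper face at z 4 mm; lip 4 mm thick, top at z 9 mm. Origin: centre of underside. White outlines on the floor, centres in the tray's frame: 62 mm disc (tape roll) at x 0, y -50 mm; rectangle 48 (x) by 34 (y) mm (stamp, its x along the tray's x) at x 0, y 50 mm.
- note_block: Pink block of sticky notes with a yellow layer, 50 x 50 x 25 mm (x, y, z), a loose rigid block. Origin: centre of the underside.
- eraser_black: White eraser in a black sleeve, lying flat, 60 x 26 x 18 mm (x, y, z). Origin: centre of the underside; x along its length, the bare white end at +x.
- glue_yellow: Glue stick with yellow body and cap and a white label band, standing upright, a plain cylinder 28 mm in diameter and 80 mm tall. Origin: centre of the underside, z up along its axis.
- tape_roll: Purple roll of tape lying flat, a ring 56 mm outside, 38 mm inside diameter, 20 mm high. Origin: centre of the underside, on its axis (z).
- stamp: Wooden hand stamp standing on its face: block 44 x 30 x 20 mm (x, y, z) and on its middle an upright handle 28 (x) by 16 (y) mm reaching from z = 20 to z = 65 mm. Origin: centre of the underside.
- eraser_red: Spare white eraser in a red sleeve, to be left alone, lying flat, 60 x 26 x 18 mm (x, y, z). Origin: centre of the underside; x along its length, the bare white end at +x.
- glue_green: Spare glue stick with green body and cap and a white label band, to be left alone, standing upright, a plain cylinder 28 mm in diameter and 80 mm tall. Origin: centre of the underside, z up along its axis.
Not all that is in view belongs to the job. Of the things that look like the tape_roll, the smallest one is meant.

How it is judged (in metres and radians):
At the end, for the whole second after the job is handed in: Each of the five kit things rests upright on its tray's floor within 12 mm (along each tray axis) of its own outline's centre; eraser, stamp and note block turned to within 0.35 rad of the outline (symmetric turns count); the two spares within 20 mm of their start, not tipped (x of note_block in the frame of tray_blue between 0.013 and 0.037 m and y of note_block in the frame of tray_blue between -0.067 and -0.043 m and z of note_block in the frame of tray_blue between 0.001 and 0.008 m and angle between each of note_block, eraser_black, glue_yellow, tape_roll, stamp, eraser_red, glue_green's own z axis and vertical below 0.12 rad and linear speed of each of note_block, eraser_black, glue_yellow, tape_roll, stamp below 0.02 m/s and angular speed of each of note_block, eraser_black, glue_yellow, tape_roll, stamp below 0.2 rad/s and x of eraser_black in the frame of tray_blue between -0.047 and -0.023 m and y of eraser_black in the frame of tray_blue between 0.028 and 0.052 m and z of eraser_black in the frame of tray_blue between 0.001 and 0.008 m and x of glue_yellow in the frame of tray_blue between 0.018 and 0.042 m and y of glue_yellow in the frame of tray_blue between 0.043 and 0.067 m and z of glue_yellow in the frame of tray_blue between 0.001 and 0.008 m and x of tape_roll in the frame of tray_green between -0.012 and 0.012 m and y of tape_roll in the frame of tray_green between -0.062 and -0.038 m and z of tape_roll in the frame of tray_green between 0.001 and 0.008 m and x of stamp in the frame of tray_green between -0.012 and 0.012 m and y of stamp in the frame of tray_green between 0.038 and 0.062 m and z of stamp in the frame of tray_green between 0.001 and 0.008 m and angle between the x axis of eraser_black and the y axis of tray_blue, either way round below 0.35 rad and angle between the x axis of stamp and the x axis of tray_green, either way round below 0.35 rad and (angle between the x axis of note_block and the x axis of tray_blue, either way round below 0.35 rad or angle between the x axis of note_block and the y axis of tray_blue, either way round below 0.35 rad) and distance of each of eraser_red, glue_green from where it was at the start of the episode below 0.02 m); the robot touches nothing.
It fails at once if the red-sleeved eraser is moved more than 20 mm (distance of eraser_red from where it was at the start of the episode above 0.02 m).
It fails at once if the green glue stick is moved more than 20 mm (distance of glue_green from where it was at the start of the episode above 0.02 m).
It also fails if it takes over 128 s, if anything falls off the work surface, if the arm or the gripper's body presses on something with over 40 N, if the wrist force passes 120 N, or if a joint passes its speed limit or range.

## Working session

There is one attempt and no reset: what is moved stays moved. The work goes in short steps, Python scripts to look and compute and a tool call to move; the robot and the scene stay as the last step left them, time stands still between calls to the robot, and variables do not carry over. Pictures are saved under pics/ and viewed, at most 14 in all, crops included, and the job is handed in when it is done.

Besides the shell and the picture viewer there is one more tool, called after "Request:" as name([rows], argument=value, ...), one row to a line, values as JSON. apply_moves: Moves the arm, as the interface text tells. Shifts and turns lie within -1 to 1; 1 stands for 80 mm of shift or 2 pi rad of turn. Its arguments: {"type":"object","properties":{"rows":{"type":"array"},"squeeze":{"type":"number"}},"required":["rows"]}

```bash
ls; mkdir -p pics
cat > h.py <<'E'
import numpy as np, cv2
from rig import read_state, capture, job_done
from scipy.spatial.transform import Rotation as R
def cam(name):
    s=read_state(); c=capture(name); K=np.array(c["camera_matrix"])
    if "hand_eye" in c:
        H=np.array(c["hand_eye"]); T=np.eye(4); T[:3,:3]=R.from_rotvec(s["orientation"]).as_matrix(); T[:3,3]=s["tcp_pos"]
        M=T@H; return c["frame"],K,M[:3,3],M[:3,:3],c
    return c["frame"],K,np.array(c["position"]),np.array(c["rotation"]),c
def ray(px,K,p,Rm,z):
    px=np.atleast_2d(np.array(px,float)); d=np.c_[px,np.ones(len(px))]@np.linalg.inv(K).T
    d=d*[1,-1,-1]; d=d@Rm.T
    return p+d*((z-p[2])/d[:,2])[:,None]
def proj(P,K,p,Rm):
    q=(np.atleast_2d(P)-p)@Rm; q=q*[1,-1,-1]; q=q@K.T; return q[:,:2]/q[:,2:]
E
python3 - <<'E'
from h import *
print(read_state())
for n in("scene","side","wrist"):
    f,K,p,Rm,c=cam(n); cv2.imwrite(f"pics/{n}0.png",f); print(n,K.tolist(),p,Rm.tolist(),[k for k in c], {k:v for k,v in c.items() if k not in("frame","camera_matrix","position","rotation")})
E
```

```text
pics
{'time_s': 0.0, 'joints': array([-1.50512589e-01,  2.07403220e-01,  1.54294439e+00, -4.23127436e-05,
        1.39348803e+00, -1.50518131e-01]), 'dq': array([-0.00113589,  0.00105162,  0.00099181, -0.00267303,  0.00182473,
       -0.00177422]), 'effort': array([-8.39226868e-05, -3.70882022e+01, -2.81415099e+01,  6.96549774e-02,
        3.60915181e-02, -1.71865345e-04]), 'tcp_pos': array([5.74194897e+02, 8.91478584e-02, 2.04304877e+02]), 'orientation': array([-2.22016695e+00, -2.22019593e+00,  2.14104584e-03]), 'force': array([-0.14180868,  0.5551724 ,  0.19961502]), 'ft_torque': array([-0.03806508, -0.03916006,  0.01091204]), 'grip_force': 0.0, 'finger_gap': 93.98202826819981}
scene [[443.54425152993446, 0.0, 278.0655101613176], [0.0, 443.54425152993446, 213.523112433348], [0.0, 0.0, 1.0]] [1054.03620784  665.61494744  777.61105977] [0.37701155970028993, 1.051235560930651, 2.2035764149124746] ['frame', 'camera_matrix', 'position', 'rotation'] {}
side [[431.81977255789343, 0.0, 283.26664056079727], [0.0, 431.81977255789343, 209.0541729308768], [0.0, 0.0, 1.0]] [ 454.97015096 -645.
[... 197 characters left out ...]
 [0.0, 310.5555531795234, 207.0459034436157], [0.0, 0.0, 1.0]] [575.1297293   75.52302931 383.01534816] [[0.9999968894763434, -0.00023901677065544779, 0.0024827220183275896], [-0.0004197040367089415, 0.9650787628320684, 0.26195954912742586], [-0.00245863501937832, -0.26195977630450445, 0.965075660615443]] ['frame', 'camera_matrix', 'hand_eye'] {'hand_eye': array([[-4.44148905e-04,  9.64996383e-01,  2.62262814e-01,
         7.54812149e+01],
       [ 9.99999813e-01,  3.18138857e-04,  5.22933362e-04,
         5.05848389e-01],
       [ 4.21192811e-04,  2.62262997e-01, -9.64996343e-01,
        -1.78573053e+02],
       [ 0.00000000e+00,  0.00000000e+00,  0.00000000e+00,
         1.00000000e+00]])}
```

```bash
sed -i 's/return c\["frame"\],K,np.array(c\["position"\]),np.array(c\["rotation"\]),c/return c["frame"],K,np.array(c["position"]),R.from_rotvec(c["rotation"]).as_matrix(),c/' h.py
```

```text
(no output)
```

View pics/scene0.png

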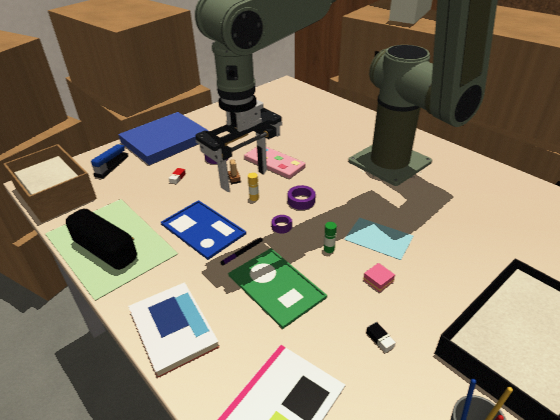

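View pics/side0.png

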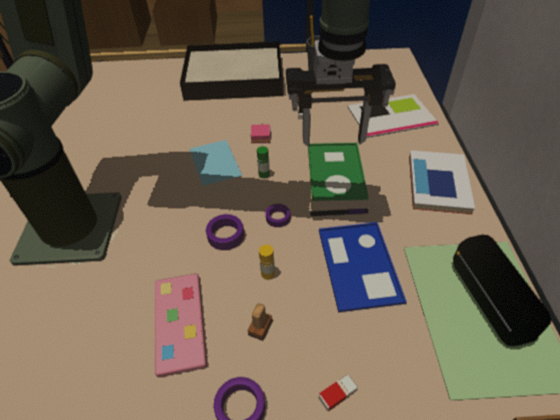

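View pics/wrist0.png

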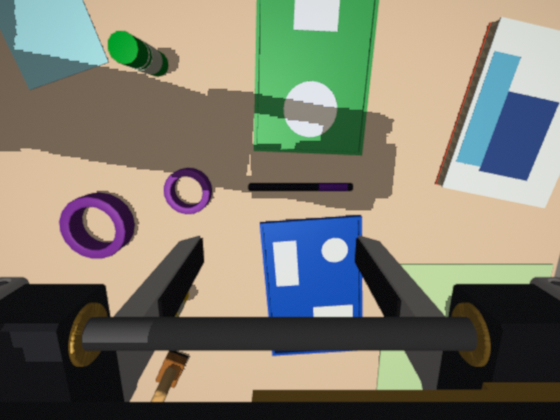

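```bash
cat > meas.py <<'E'
from h import *
RNG={"pink":((165,110,90),(178,255,255)),"yellow":((17,150,120),(28,255,255)),"purple":((128,110,40),(160,255,255)),
"green":((55,120,40),(75,255,255)),"blue":((108,150,60),(122,255,255)),"white":((0,0,140),(179,60,255)),"black":((0,0,0),(179,255,38)),"wood":((5,120,60),(17,255,220)),"red":((176,170,90),(179,255,255))}
def comps(f,col,amin=60):
    h=cv2.cvtColor(f,cv2.COLOR_BGR2HSV); m=cv2.inRange(h,*map(np.array,RNG[col]))
    n,l,st,ce=cv2.connectedComponentsWithStats(m)
    return [(tuple(ce[i].round(1).tolist()),st[i].tolist(),(l==i).astype(np.uint8)) for i in range(1,n) if st[i][4]>=amin]
E
python3 - <<'E'
from meas import *
for n in("scene","side","wrist"):
    f,K,p,Rm,c=cam(n)
    for col in RNG:
        if col in("black","wood"): continue
        for ce,st,m in comps(f,col):
            w=ray(ce,K,p,Rm,10)[0]
            if n!="wrist" and st[4]>6000: continue
            print(n,col,ce,st,w[:2].round())
E
```

```text
scene pink (378.8, 275.6) [364, 264, 30, 25, 442] [424. 291.]
scene pink (251.0, 383.4) [218, 345, 67, 75, 543] [811. 297.]
scene yellow (252.3, 178.7) [248, 173, 9, 14, 92] [ 387. -213.]
scene yellow (502.3, 401.0) [489, 387, 24, 33, 83] [504. 627.]
scene purple (301.0, 197.1) [288, 186, 27, 24, 490] [345. -47.]
scene purple (281.1, 223.5) [272, 215, 20, 18, 255] [463.  -1.]
scene green (330.1, 228.4) [325, 222, 12, 14, 140] [384. 102.]
scene green (277.9, 288.0) [229, 249, 97, 79, 3117] [619. 159.]
scene blue (106.5, 154.8) [92, 145, 32, 22, 248] [ 647. -654.]
scene blue (204.1, 228.9) [161, 201, 85, 58, 1926] [ 625. -124.]
scene blue (167.7, 316.5) [149, 298, 39, 39, 781] [844.  57.]
scene blue (468.8, 398.3) [462, 379, 14, 41, 144] [543. 585.]
scene white (33.3, 25.3) [0, 0, 69, 84, 2383] [  317. -2309.]
scene white (199.7, 48.7) [152, 0, 67, 104, 1160] [ -146. -1273.]
scene white (274.4, 61.0) [253, 33, 41, 55, 1488] [-299. -881.]
scene white (70.2, 106.8) [63, 93, 16, 27, 146] [  591. -1092.]
scene white (45.1, 174.4) [15, 156, 63, 38, 1245] [ 838. -680.]
scene white (182.3, 22
[... 2485 characters left out ...]
ist blue (516.8, 135.3) [480, 93, 76, 86, 3909] [853.  61.]
wrist blue (312.9, 266.2) [260, 216, 103, 102, 7217] [ 619. -106.]
wrist blue (296.2, 351.6) [272, 350, 59, 5, 151] [ 599. -240.]
wrist white (315.7, 14.9) [293, 0, 46, 32, 1374] [614. 186.]
wrist white (518.6, 115.6) [441, 16, 119, 193, 8871] [851.  83.]
wrist white (308.5, 107.9) [285, 81, 52, 56, 2173] [609.  92.]
wrist white (262.6, 269.0) [258, 223, 10, 94, 104] [ 553. -111.]
wrist white (333.8, 249.5) [321, 238, 26, 24, 486] [646. -83.]
wrist white (285.2, 262.8) [273, 241, 25, 45, 1003] [ 583. -102.]
wrist white (332.7, 310.8) [313, 304, 39, 13, 441] [ 648. -173.]
wrist white (308.2, 353.2) [270, 351, 81, 6, 95] [ 616. -242.]
```

Request:
apply_moves([
  {"tx": 0.6, "ty": -0.2, "hand": 1},
  {"tx": 0.6, "ty": -0.2, "hand": 1},
  {"tx": 0.6, "ty": -0.2, "hand": 1},
  {"hand": 1},
  {"hand": 1},
], squeeze=20)

```text
validation failed for argument at $.ro...
```

Run:
```python
from meas import *
s=read_state(); print(s["tcp_pos"],s["orientation"],s["time_s"])
f,K,p,Rm,c=cam("wrist"); cv2.imwrite("pics/w1.png",f); np.savez("w1.npz",f=f,K=K,p=p,Rm=Rm)
for col in("pink","purple","green","white"):
    for ce,st,m in comps(f,col): print(col,ce,st,ray(ce,K,p,Rm,10)[0][:2].round(1))
```

```text
[5.74747753e+02 2.72122339e-02 2.05063045e+02] [-2.22100077e+00 -2.22102934e+00  7.21428717e-04] 0.3
purple (186.3, 190.5) [164, 168, 47, 46, 995] [461.   -4.9]
purple (332.1, 186.4) [318, 183, 30, 8, 231] [6.399e+02 2.000e-01]
purple (95.3, 224.9) [59, 193, 75, 65, 2755] [342.1 -49.4]
green (312.5, 74.1) [254, 0, 124, 155, 13370] [612.4 127.8]
green (126.6, 49.1) [107, 31, 41, 37, 1062] [408.  153.4]
green (162.2, 66.1) [154, 53, 13, 23, 113] [445.3 136.2]
white (315.5, 14.9) [293, 0, 46, 32, 1376] [614.  186.5]
white (518.6, 115.6) [441, 16, 119, 192, 8903] [851.3  83.2]
white (308.5, 107.9) [285, 81, 52, 56, 2187] [608.8  91.8]
white (262.4, 268.9) [258, 222, 10, 94, 104] [ 553.  -110.5]
white (333.6, 249.3) [321, 238, 26, 24, 486] [645.6 -82.7]
white (285.1, 262.7) [273, 241, 25, 45, 1001] [ 582.9 -101.6]
white (436.0, 263.0) [404, 263, 65, 1, 65] [ 780.6 -102. ]
white (332.7, 310.7) [313, 304, 39, 13, 448] [ 648.5 -173.3]
white (307.6, 353.1) [270, 351, 80, 6, 94] [ 615.7 -242.3]
```

View pics/w1.png

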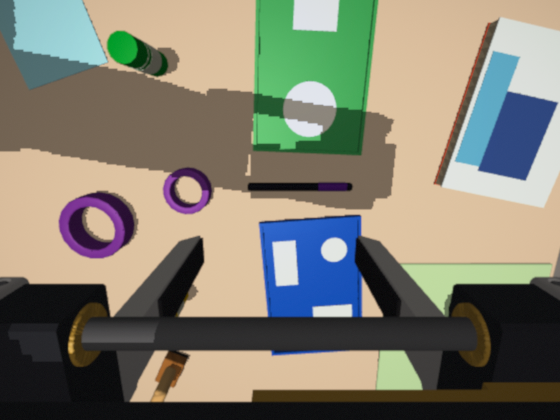

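The picture is the unmoved view; the move was refused, perhaps because each row must carry all the keys.

Request:
apply_moves([
  {"tx": 0.6, "ty": -0.2, "tz": 0, "rx": 0, "ry": 0, "rz": 0, "hand": 1},
  {"tx": 0.6, "ty": -0.2, "tz": 0, "rx": 0, "ry": 0, "rz": 0, "hand": 1},
  {"tx": 0.6, "ty": -0.2, "tz": 0, "rx": 0, "ry": 0, "rz": 0, "hand": 1},
  {"tx": 0, "ty": 0, "tz": 0, "rx": 0, "ry": 0, "rz": 0, "hand": 1},
  {"tx": 0, "ty": 0, "tz": 0, "rx": 0, "ry": 0, "rz": 0, "hand": 1},
], squeeze=20)

```text
time_s: 0.85
tcp_pos: [527.3, 143.2, 205.6]
orientation: [2.218, 2.224, -0.0]
force: [0.3, 0.1, -0.6]
finger_gap: 94.0
grip_force: 0.0
```

Run:
```python
from meas import *
s=read_state(); print(s["tcp_pos"],s["orientation"],s["time_s"])
f,K,p,Rm,c=cam("wrist"); cv2.imwrite("pics/w2.png",f); np.savez("w2.npz",f=f,K=K,p=p,Rm=Rm)
for col in("pink","purple","green","white"):
    for ce,st,m in comps(f,col): print(col,ce,st,ray(ce,K,p,Rm,10)[0][:2].round(1))
```

```text
[527.25648419 143.20746901 205.56920299] [ 2.21771255e+00  2.22416100e+00 -2.20498883e-04] 0.85
pink (183.7, 43.1) [163, 27, 49, 53, 742] [423.2 302.1]
pink (500.3, 62.6) [441, 45, 119, 35, 1278] [772.5 283.4]
purple (230.3, 294.4) [210, 274, 41, 41, 931] [462.2  -5.7]
purple (359.4, 290.1) [349, 286, 23, 8, 150] [636.3   1.2]
green (347.2, 174.2) [292, 102, 120, 161, 12599] [610.4 158.4]
green (190.0, 199.7) [175, 186, 31, 29, 667] [417.3 126.1]
white (494.6, 28.5) [437, 0, 123, 70, 6936] [760.  317.2]
white (500.5, 69.3) [442, 57, 118, 25, 151] [774.1 276.5]
white (95.8, 102.9) [31, 61, 111, 82, 616] [317.8 239.9]
white (526.8, 200.9) [466, 156, 94, 128, 3082] [835.4 125.6]
white (342.6, 226.6) [319, 207, 49, 42, 1594] [608.6  91.3]
white (554.2, 265.1) [545, 244, 15, 34, 279] [889.9  38.6]
white (316.9, 361.1) [307, 351, 21, 22, 445] [ 583.  -113.5]
```

View pics/w2.png

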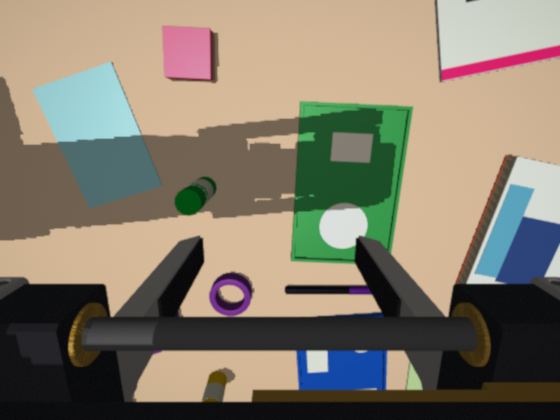

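```bash
cat >> meas.py <<'E'
def rect(m,K,p,Rm,z):
    "min-area rectangle of mask's hull cast to plane z: centre, sides, angle of the first side"
    c=np.vstack([k[:,0] for k in cv2.findContours(m,cv2.RETR_EXTERNAL,cv2.CHAIN_APPROX_NONE)[0]])
    w=ray(c,K,p,Rm,z)[:,:2].astype(np.float32)
    (c,s,a)=cv2.minAreaRect(w); b=cv2.boxPoints((c,s,a))
    e=b[1]-b[0]; return np.round(c,1),np.round([np.linalg.norm(e),np.linalg.norm(b[2]-b[1])],1),round(float(np.degrees(np.arctan2(e[1],e[0]))),1)
def load(n):
    d=np.load(n); return d["f"],d["K"],d["p"],d["Rm"]
E
python3 - <<'E'
from meas import *
f,K,p,Rm=load("w2.npz"); h=cv2.cvtColor(f,cv2.COLOR_BGR2HSV)
print(h[50,185],h[75,185],h[50,213],h[150,350],h[226,342],h[115,300],h[105,350])
m=cv2.inRange(h,(163,100,150),(179,255,255)); m[:, :150]=0;m[90:]=0;m[:,225:]=0
print("note25",rect(m,K,p,Rm,25))
g=cv2.inRange(h,(45,100,20),(80,255,255)); g[:, :285]=0; g[275:]=0
print("trayg9",rect(g,K,p,Rm,9)); 
o=np.zeros_like(g); o[125:165,325:378]=cv2.inRange(h,(0,0,60),(179,90,255))[125:165,325:378]; print("stampmark",rect(o,K,p,Rm,4))
o=np.zeros_like(g); o[202:251,315:372]=cv2.inRange(h,(0,0,60),(179,90,255))[202:251,315:372]; print("tapemark",rect(o,K,p,Rm,4))
for s in("scene",):
    f,K,p,Rm,c=cam(s); b=f[310:360,355:405]; cv2.imwrite("pics/er.png",cv2.resize(b,None,fx=10,fy=10,interpolation=0))
    print(ray([(381,337)],K,p,Rm,9))
E
```

```text
[169 105 218] [168  99 219] [  9 140  82] [ 20  29 131] [ 68   5 223] [ 63 118 162] [ 66 147 163]
note25 (array([430. , 289.2]), array([49.1, 49.3], dtype=float32), -2.7)
trayg9 (array([612. , 140.4]), array([129. , 198.3], dtype=float32), -2.5)
stampmark (array([614.5, 190.3]), array([49.6, 35.6], dtype=float32), -2.2)
tapemark (array([615.1,  90.3]), array([72.3, 63. ], dtype=float32), -3.7)
[[553.37849866 397.74147528   9.        ]]
```

Request:
apply_moves([
  {"tx": 0.6, "ty": -0.25, "tz": 0, "rx": 0, "ry": 0, "rz": 0, "hand": 1},
  {"tx": 0.6, "ty": -0.25, "tz": 0, "rx": 0, "ry": 0, "rz": 0, "hand": 1},
  {"tx": 0.6, "ty": -0.25, "tz": 0, "rx": 0, "ry": 0, "rz": 0, "hand": 1},
  {"tx": 0, "ty": 0, "tz": 0, "rx": 0, "ry": 0, "rz": 0, "hand": 1},
  {"tx": 0, "ty": 0, "tz": 0, "rx": 0, "ry": 0, "rz": 0, "hand": 1},
])

```text
time_s: 1.45
tcp_pos: [470.4, 280.3, 205.4]
orientation: [2.22, 2.221, -0.001]
force: [0.1, 0.3, 0.2]
finger_gap: 94.0
grip_force: 0.0
```

Run:
```python
from meas import *
f,K,p,Rm,c=cam("wrist"); cv2.imwrite("pics/w3.png",f); np.savez("w3.npz",f=f,K=K,p=p,Rm=Rm)
print(read_state()["tcp_pos"], proj([553,398,18],K,p,Rm))
h=cv2.cvtColor(f,cv2.COLOR_BGR2HSV)
m=cv2.inRange(h,(163,90,150),(177,255,255)); u,v=proj([430,289,25],K,p,Rm)[0].astype(int); q=np.zeros_like(m); q[v-60:v+60,max(0,u-60):u+60]=m[v-60:v+60,max(0,u-60):u+60]
print("note25",rect(q,K,p,Rm,25))
```

```text
[470.75118969 279.50366909 205.35187768] [[353.67359187  82.71973157]]
note25 (array([421.1, 305.7]), array([34.6, 11.4], dtype=float32), -43.1)
```

View pics/w3.png

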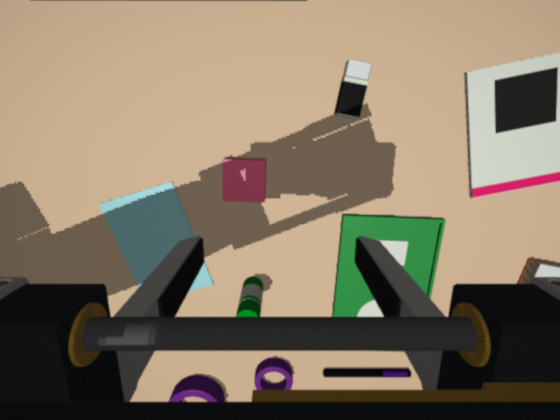

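Run:
```python
from meas import *
f,K,p,Rm=load("w3.npz"); h=cv2.cvtColor(f,cv2.COLOR_BGR2HSV)
W=(slice(50,124),slice(325,385))
print(h[70,358],h[100,348],h[84,354],h[118,365],h[60,340])
m=cv2.inRange(h,(0,0,0),(179,255,45))|cv2.inRange(h,(0,0,110),(179,60,255)); q=np.zeros_like(m); q[W]=m[W]
n,l,st,ce=cv2.connectedComponentsWithStats(cv2.morphologyEx(q,cv2.MORPH_CLOSE,np.ones((5,5)))); print(st[1:])
k=1+st[1:,4].argmax(); print("eraser18",rect((l==k).astype(np.uint8),K,p,Rm,18))
r=cv2.inRange(h,(160,80,40),(179,255,255)); q=np.zeros_like(m); q[150:210,215:275]=r[150:210,215:275]; print("note25",rect(q,K,p,Rm,25))
```

```text
[ 94   8 215] [150  18  28] [ 0  0 37] [ 16  72 163] [ 16  70 203]
[[ 336   58   36   59 1379]]
eraser18 (array([553.1, 393.1]), array([29.4, 57.3], dtype=float32), -9.8)
note25 (array([429.7, 290.7]), array([48.8, 50.5], dtype=float32), -2.7)
```

The eraser lies at (553, 393) with its length at about 80°, and the note block at (430, 290). Going for the eraser.

Request:
apply_moves([
  {"tx": 0.473, "ty": 0.343, "tz": 0, "rx": 0, "ry": 0, "rz": 0, "hand": 1},
  {"tx": 0.473, "ty": 0.343, "tz": 0, "rx": 0, "ry": 0, "rz": 0, "hand": 1},
  {"tx": 0.473, "ty": 0.343, "tz": 0, "rx": 0, "ry": 0, "rz": 0, "hand": 1},
  {"tx": 0, "ty": 0, "tz": 0.5, "rx": 0, "ry": 0, "rz": 0.0136, "hand": 0.7},
  {"tx": 0, "ty": 0, "tz": 0.5, "rx": 0, "ry": 0, "rz": 0.0136, "hand": 0.7},
])

```text
time_s: 2.0
tcp_pos: [556.6, 393.6, 126.1]
orientation: [2.408, 2.015, 0.008]
force: [0.4, 0.2, -1.0]
finger_gap: 81.2
grip_force: 0.0
```

Request:
apply_moves([
  {"tx": 0, "ty": 0, "tz": 0, "rx": 0, "ry": 0, "rz": 0, "hand": 0.7},
  {"tx": 0, "ty": 0, "tz": 0, "rx": 0, "ry": 0, "rz": 0, "hand": 0.7},
])

```text
time_s: 2.2
tcp_pos: [552.8, 392.0, 124.6]
orientation: [-2.404, -2.022, 0.004]
force: [-0.1, 0.3, 0.1]
finger_gap: 67.0
grip_force: 0.0
```

Run:
```python
from meas import *
s=read_state(); print(s["tcp_pos"],R.from_rotvec(s["orientation"]).as_matrix().round(3).tolist())
f,K,p,Rm,c=cam("wrist"); cv2.imwrite("pics/w4.png",f)
# tray blue from the three cameras' white marks at z=4
d=load("w1.npz")
for n,(f,K,p,Rm) in {"w0":load("w1.npz") if 0 else (cv2.imread("pics/wrist0.png"),)+cam("wrist")[1:4],"scene":cam("scene")[:4],"side":cam("side")[:4]}.items():
    if n=="w0": f,K,p,Rm=load("w1.npz") if __import__("os").path.exists("w1.npz") else (f,K,p,Rm)
    for ce,st,m in comps(f,"white"):
        w=ray(ce,K,p,Rm,4)[0]
        if 560<w[0]<680 and -250<w[1]<-50: print(n,ce,st[4],rect(m,K,p,Rm,4))
```

```text
[552.820006   392.00374682 124.60648461] [[0.171, 0.985, -0.002], [0.985, -0.171, -0.002], [-0.002, -0.002, -1.0]]
w0 (333.6, 249.3) 486 (array([646.6, -85.7]), array([32.6, 33.1], dtype=float32), -90.0)
w0 (285.1, 262.7) 1001 (array([ 583.1, -105.4]), array([64.2, 30.1], dtype=float32), -85.7)
w0 (332.7, 310.7) 448 (array([ 648.8, -176.9]), array([19.2, 53.2], dtype=float32), -88.4)
w0 (307.6, 353.1) 94 (array([ 619. , -248.1]), array([  8.6, 114.5], dtype=float32), -90.0)
scene (182.3, 223.0) 264 (array([ 649.8, -191.4]), array([53.9, 54.6], dtype=float32), -85.9)
scene (222.5, 227.7) 186 (array([ 583.1, -101.6]), array([63.4, 30.8], dtype=float32), -85.8)
scene (206.8, 242.8) 97 (array([647.9, -80.9]), array([33.9, 29.7], dtype=float32), -43.5)
side (366.4, 240.5) 143 (array([645.7, -82.8]), array([30.6, 29.8], dtype=float32), -60.8)
side (337.8, 250.0) 328 (array([ 582.7, -102.8]), array([61.9, 28.3], dtype=float32), -85.6)
side (378.6, 285.1) 621 (array([ 649.9, -193.1]), array([52.2, 52.5], dtype=float32), -85.8)
```

Request:
apply_moves([
  {"tx": 0, "ty": 0, "tz": 0.5, "rx": 0, "ry": 0, "rz": 0, "hand": 0.7},
  {"tx": 0, "ty": 0, "tz": 0.5, "rx": 0, "ry": 0, "rz": 0, "hand": 0.7},
  {"tx": 0, "ty": 0, "tz": 0.457, "rx": 0, "ry": 0, "rz": 0, "hand": 0.7},
  {"tx": 0, "ty": 0, "tz": 0, "rx": 0, "ry": 0, "rz": 0, "hand": 0.7},
  {"tx": 0, "ty": 0, "tz": 0, "rx": 0, "ry": 0, "rz": 0, "hand": 0.1},
], squeeze=20)

```text
time_s: 2.9
tcp_pos: [552.9, 394.6, 10.3]
orientation: [2.402, 2.024, 0.002]
force: [0.9, 0.4, 0.2]
finger_gap: 60.5
grip_force: 0.0
```

Request:
apply_moves([
  {"tx": 0, "ty": 0, "tz": 0, "rx": 0, "ry": 0, "rz": 0, "hand": 0.1},
  {"tx": 0, "ty": 0, "tz": 0, "rx": 0, "ry": 0, "rz": 0, "hand": 0.1},
  {"tx": 0, "ty": 0, "tz": 0, "rx": 0, "ry": 0, "rz": 0, "hand": 0.1},
  {"tx": 0, "ty": 0, "tz": 0, "rx": 0, "ry": 0, "rz": 0, "hand": 0.1},
])

```text
time_s: 3.3
tcp_pos: [553.0, 394.7, 10.4]
orientation: [2.403, 2.024, 0.003]
force: [-0.8, 0.5, 0.2]
finger_gap: 28.9
grip_force: 0.0
```

Request:
apply_moves([
  {"tx": 0, "ty": 0, "tz": 0, "rx": 0, "ry": 0, "rz": 0, "hand": 0.1},
  {"tx": 0, "ty": 0, "tz": 0, "rx": 0, "ry": 0, "rz": 0, "hand": 0.1},
  {"tx": 0, "ty": 0, "tz": -0.4, "rx": 0, "ry": 0, "rz": 0, "hand": 0.1},
  {"tx": 0, "ty": 0, "tz": -0.5, "rx": 0, "ry": 0, "rz": -0.0196, "hand": 0.1},
  {"tx": 0, "ty": 0, "tz": -0.5, "rx": 0, "ry": 0, "rz": -0.0196, "hand": 0.1},
])

```text
time_s: 3.8
tcp_pos: [551.2, 393.7, 120.6]
orientation: [-2.13, -2.308, 0.005]
force: [0.7, -0.0, -0.7]
finger_gap: 26.0
grip_force: 20.0
```

```bash
cat > plan.py <<'E'
from h import *
import sys
def plan(x,y,z,yaw):
    "shifts and turn (units) to go from the present pose to x,y,z and yaw (deg) of the closing line"
    s=read_state(); M=R.from_rotvec(s["orientation"]).as_matrix(); p=s["tcp_pos"]; a=np.degrees(np.arctan2(M[1,1],M[0,1]))
    d=M.T@(np.array([x,y,z])-p)/80
    b=np.radians(yaw); N=np.array([[-np.sin(b),np.cos(b),0],[np.cos(b),np.sin(b),0],[0,0,-1]]).T
    rv=R.from_matrix(M.T@N).as_rotvec()/(2*np.pi); e=N.T@(np.array([x,y,z])-p)/80
    print("t",round(s["time_s"],2),"pos",p.round(1),"yaw",round(a,1),"gap",round(s["finger_gap"],1),"F",round(s["grip_force"],1),s["force"].round(1))
    print("shift in present axes",d.round(3),"| in goal axes",e.round(3),"dist mm",(np.linalg.norm(d)*80).round(),"turn",rv.round(4))
if __name__=="__main__":
    plan(*map(float,sys.argv[1:5]))
E
python3 plan.py 583 -103 125 4.3
```

```text
t 3.8 pos [551.2 393.7 120.6] yaw 4.6 gap 26.0 F 20.0 [ 0.7 -0.  -0.7]
shift in present axes [-6.221 -0.102 -0.047] | in goal axes [-6.221 -0.069 -0.055] dist mm 498.0 turn [-0.0004  0.0002  0.0009]
```

Request:
apply_moves([
  {"tx": -0.6, "ty": -0.009, "tz": 0, "rx": 0, "ry": 0, "rz": 0, "hand": 0.1},
  {"tx": -0.6, "ty": -0.009, "tz": 0, "rx": 0, "ry": 0, "rz": 0, "hand": 0.1},
  {"tx": -0.6, "ty": -0.009, "tz": 0, "rx": 0, "ry": 0, "rz": 0, "hand": 0.1},
  {"tx": -0.6, "ty": -0.009, "tz": 0, "rx": 0, "ry": 0, "rz": 0, "hand": 0.1},
  {"tx": -0.6, "ty": -0.009, "tz": 0, "rx": 0, "ry": 0, "rz": 0, "hand": 0.1},
])

```text
time_s: 4.3
tcp_pos: [566.1, 152.9, 120.5]
orientation: [-2.135, -2.304, 0.001]
force: [-0.5, -0.7, -0.7]
finger_gap: 25.6
grip_force: 20.0
```

Request:
apply_moves([
  {"tx": -0.6, "ty": -0.009, "tz": 0, "rx": 0, "ry": 0, "rz": 0, "hand": 0.1},
  {"tx": -0.6, "ty": -0.009, "tz": 0, "rx": 0, "ry": 0, "rz": 0, "hand": 0.1},
  {"tx": -0.6, "ty": -0.009, "tz": 0, "rx": 0, "ry": 0, "rz": 0, "hand": 0.1},
  {"tx": -0.6, "ty": -0.009, "tz": 0, "rx": 0, "ry": 0, "rz": 0, "hand": 0.1},
  {"tx": -0.6, "ty": -0.009, "tz": 0, "rx": 0, "ry": 0, "rz": 0, "hand": 0.1},
])

```text
time_s: 4.8
tcp_pos: [580.7, -86.7, 120.6]
orientation: [-2.136, -2.303, 0.0]
force: [1.3, 1.2, -0.5]
finger_gap: 25.6
grip_force: 20.0
```

Request:
apply_moves([
  {"tx": -0.22, "ty": 0, "tz": 0.3, "rx": 0, "ry": 0, "rz": 0, "hand": 0.1},
  {"tx": 0, "ty": 0, "tz": 0, "rx": 0, "ry": 0, "rz": 0, "hand": 0.1},
  {"tx": 0, "ty": 0, "tz": 0, "rx": 0, "ry": 0, "rz": 0, "hand": 0.1},
])

```text
time_s: 5.1
tcp_pos: [581.4, -102.1, 95.8]
orientation: [-2.135, -2.3, 0.001]
force: [0.4, 1.3, 0.1]
finger_gap: 25.8
grip_force: 20.0
```

```bash
python3 plan.py 583 -103 15 4.3
```

```text
t 5.1 pos [ 581.4 -102.1   95.8] yaw 4.3 gap 25.8 F 20.0 [0.4 1.3 0.1]
shift in present axes [-0.015  0.022  1.01 ] | in goal axes [-0.013  0.019  1.01 ] dist mm 81.0 turn [-0.0004 -0.0003 -0.0001]
```

Request:
apply_moves([
  {"tx": -0.015, "ty": 0.022, "tz": 0.45, "rx": 0, "ry": 0, "rz": 0, "hand": 0.1},
  {"tx": 0, "ty": 0, "tz": 0.4, "rx": 0, "ry": 0, "rz": 0, "hand": 0.1},
  {"tx": 0, "ty": 0, "tz": 0.16, "rx": 0, "ry": 0, "rz": 0, "hand": 0.1},
  {"tx": 0, "ty": 0, "tz": 0, "rx": 0, "ry": 0, "rz": 0, "hand": 0.1},
  {"tx": 0, "ty": 0, "tz": 0, "rx": 0, "ry": 0, "rz": 0, "hand": 0.1},
])

```text
time_s: 5.6
tcp_pos: [585.3, -102.8, 17.2]
orientation: [2.134, 2.304, 0.001]
force: [1.3, 0.0, -0.7]
finger_gap: 25.6
grip_force: 20.0
```

Request:
apply_moves([
  {"tx": 0, "ty": 0, "tz": 0, "rx": 0, "ry": 0, "rz": 0, "hand": 0.42},
  {"tx": 0, "ty": 0, "tz": 0, "rx": 0, "ry": 0, "rz": 0, "hand": 0.42},
  {"tx": 0, "ty": 0, "tz": 0, "rx": 0, "ry": 0, "rz": 0, "hand": 0.42},
  {"tx": 0, "ty": 0, "tz": -0.2, "rx": 0, "ry": 0, "rz": 0, "hand": 0.42},
  {"tx": 0, "ty": 0, "tz": -0.6, "rx": 0, "ry": 0, "rz": 0, "hand": 0.42},
])

```text
time_s: 6.1
tcp_pos: [579.8, -102.2, 76.5]
orientation: [-2.129, -2.296, 0.007]
force: [-0.2, -0.9, -0.3]
finger_gap: 39.7
grip_force: 0.0
```

Request:
apply_moves([
  {"tx": 0, "ty": 0, "tz": -0.6, "rx": 0, "ry": 0, "rz": 0, "hand": 0.42},
  {"tx": 0, "ty": 0, "tz": -0.6, "rx": 0, "ry": 0, "rz": 0, "hand": 1},
  {"tx": 0, "ty": 0, "tz": -0.4, "rx": 0, "ry": 0, "rz": 0, "hand": 1},
  {"tx": 0, "ty": 0, "tz": 0, "rx": 0, "ry": 0, "rz": 0, "hand": 1},
])

```text
time_s: 6.5
tcp_pos: [588.6, -104.9, 216.9]
orientation: [2.127, 2.294, 0.01]
force: [0.8, -0.1, 0.7]
finger_gap: 60.6
grip_force: 0.0
```

```bash
python3 plan.py 470 -200 205 0;  python3 - <<'E'
from meas import *
f,K,p,Rm,c=cam("wrist"); cv2.imwrite("pics/w5.png",f); np.savez("w5.npz",f=f,K=K,p=p,Rm=Rm)
E
```

```text
t 6.5 pos [ 588.6 -104.9  216.9] yaw 4.3 gap 60.6 F 0.0 [ 0.8 -0.1  0.7]
shift in present axes [-1.073 -1.569  0.134] | in goal axes [-1.189 -1.482  0.149] dist mm 152.0 turn [0.0022 0.0008 0.012 ]
```

View pics/w5.png

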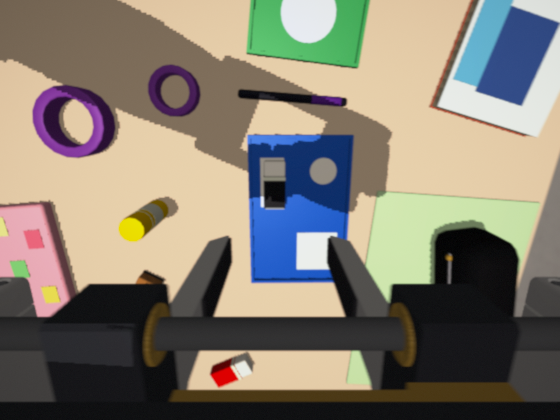

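The eraser sits in its mark at px (273,183). The yellow glue's cap is at (132,229) and the small tape ring at (174,91).

Run:
```python
from meas import *
f,K,p,Rm=load("w5.npz")
for n in("w1.npz","w2.npz","w5.npz"):
    f,K,p,Rm=load(n)
    h=cv2.cvtColor(f,cv2.COLOR_BGR2HSV); u,v=proj([461,-5,10],K,p,Rm)[0].astype(int)
    m=cv2.inRange(h,(120,60,20),(165,255,255)); q=np.zeros_like(m); q[v-40:v+40,u-40:u+40]=m[v-40:v+40,u-40:u+40]
    c=max(cv2.findContours(q,0,1)[0],key=cv2.contourArea); (cc,r)=cv2.minEnclosingCircle(ray(c[:,0],K,p,Rm,20)[:,:2].astype(np.float32)); print(n,"tape outer@20",np.round(cc,1),2*r, rect(q,K,p,Rm,0))
f,K,p,Rm=load("w5.npz")
h=cv2.cvtColor(f,cv2.COLOR_BGR2HSV); print(h[229,132],h[212,150])
m=cv2.inRange(h,(24,150,190),(32,255,255)); m[:200]=0; m[250:]=0; m[:,:110]=0; m[:,160:]=0
c=max(cv2.findContours(m,0,1)[0],key=cv2.contourArea); print("cap",rect(m,K,p,Rm,80),cv2.boundingRect(c))
for cn in("scene","side"):
    f,K,p,Rm,_=cam(cn)
    cv2.imwrite(f"pics/{cn}1.png",f)
    for ce,st,m in comps(f,"yellow"): print(cn,ce,st,ray([(ce[0],st[1])],K,p,Rm,80)[0].round(1), ray([(ce[0],st[1]+st[3])],K,p,Rm,48)[0].round(1))
```

```text
w1.npz tape outer@20 [464.7  -2.7] 59.27605056762695 (array([458.8,  -7.6]), array([56.8, 62.2], dtype=float32), -63.4)
w2.npz tape outer@20 [464.7  -0.5] 64.41344451904297 (array([460.8, -11.9]), array([56.9, 66.6], dtype=float32), -23.5)
w5.npz tape outer@20 [464.4  -5.5] 58.20994567871094 (array([458.1,  -3.2]), array([55.9, 60.7], dtype=float32), -85.7)
[ 28 255 235] [ 22 101 104]
cap (array([ 435.9, -151.9]), array([25.3, 26.2], dtype=float32), -3.5) (119, 218, 25, 24)
scene (252.3, 178.0) [248, 173, 9, 12, 83] [ 430.  -154.6   80. ] [ 439.5 -146.    48. ]
scene (503.4, 399.6) [490, 387, 23, 33, 65] [530.1 620.6  80. ] [561. 646.  48.]
side (265.4, 250.2) [259, 245, 14, 12, 136] [ 435. -140.   80.] [ 433.3 -144.3   48. ]
side (189.8, 331.3) [185, 326, 11, 12, 108] [ 307.7 -298.8   80. ] [ 302.4 -303.6   48. ]
```

Request:
apply_moves([
  {"tx": -0.4, "ty": -0.4, "tz": 0, "rx": 0, "ry": 0, "rz": 0.006, "hand": 1},
  {"tx": -0.4, "ty": -0.5, "tz": 0, "rx": 0, "ry": 0, "rz": 0.006, "hand": 1},
  {"tx": -0.4, "ty": -0.5, "tz": 0, "rx": 0, "ry": 0, "rz": 0, "hand": 1},
  {"tx": 0, "ty": -0.4, "tz": 0, "rx": 0, "ry": 0, "rz": 0, "hand": 1},
  {"tx": 0, "ty": 0, "tz": 0, "rx": 0, "ry": 0, "rz": 0, "hand": 1},
])

```text
time_s: 7.15
tcp_pos: [441.0, -201.0, 205.0]
orientation: [-2.22, -2.212, 0.003]
force: [-0.9, -0.6, 0.2]
finger_gap: 93.9
grip_force: 0.0
```

```bash
python3 plan.py 470 -200 205 0;  python3 - <<'E'
from meas import *
f,K,p,Rm,c=cam("wrist"); cv2.imwrite("pics/w6.png",f); np.savez("w6.npz",f=f,K=K,p=p,Rm=Rm)
E
```

```text
t 7.15 pos [ 441. -201.  205.] yaw -0.2 gap 93.9 F 0.0 [-0.9 -0.6  0.2]
shift in present axes [ 0.014  0.363 -0.003] | in goal axes [ 0.012  0.363 -0.001] dist mm 29.0 turn [-0.0011 -0.0007 -0.0006]
```

View pics/w6.png

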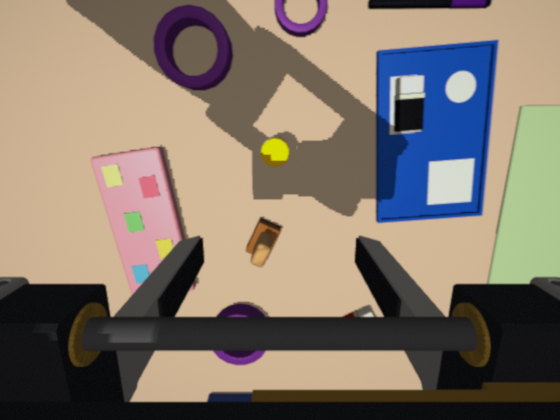

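Glue cap at (275,152); stamp block around (265,233) with the handle top near (260,255); the eraser sits well in its mark. Zooming the stamp.

Run:
```python
from meas import *
f,K,p,Rm=load("w6.npz"); h=cv2.cvtColor(f,cv2.COLOR_BGR2HSV)
m=cv2.inRange(h,(22,150,120),(34,255,255)); m[:130]=0; m[175:]=0; print("cap",rect(m*(np.ones_like(m)),K,p,Rm,80)); 
b=f[205:275,235:290]; cv2.imwrite("pics/st.png",cv2.resize(b,None,fx=10,fy=8,interpolation=cv2.INTER_NEAREST)[:600])
b2=f[205:275,230:300]; cv2.imwrite("pics/st.png",cv2.resize(b2,(590,590),interpolation=cv2.INTER_CUBIC))
# eraser check
k=cv2.inRange(h,(0,0,0),(179,255,40)); q=np.zeros_like(k); q[70:140,385:430]=k[70:140,385:430]; print("sleeve@22",rect(q,K,p,Rm,22))
```

```text
cap (array([ 436.3, -152. ]), array([26.2, 25.8], dtype=float32), -0.2)
sleeve@22 (array([ 584.5, -116.6]), array([32.4, 29.6], dtype=float32), -86.6)
```

View pics/st.png

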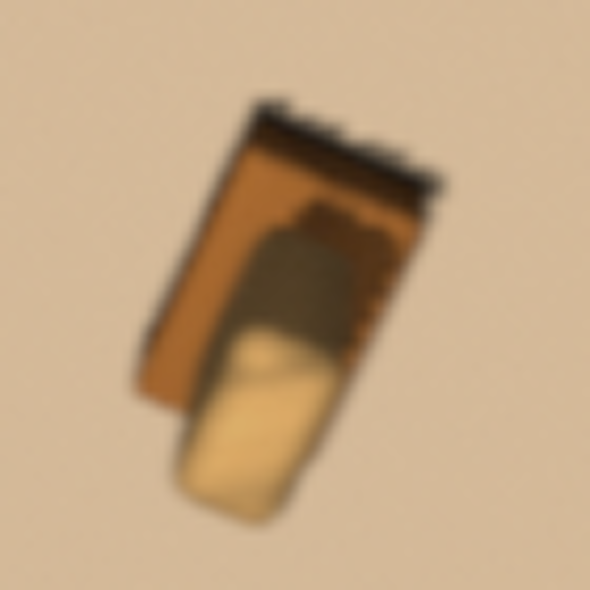

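```bash
python3 - <<'E'
from meas import *
f,K,p,Rm=load("w6.npz")
P=np.array([(243,145),(418,210),(140,390)])/8.43+[230,205]
w=ray(P,K,p,Rm,20)[:,:2]; print(w.round(1)); e=w[1]-w[0]; g=w[2]-w[0]
print(np.hypot(*e),np.degrees(np.arctan2(e[1],e[0])),np.hypot(*g),np.degrees(np.arctan2(g[1],g[0])),"centre",(w[1]+w[2])/2)
Q=np.array([(235,345),(345,375),(178,480),(270,522)])/8.43+[230,205]; w=ray(Q,K,p,Rm,65)[:,:2]; print(w.round(1),w.mean(0))
E
python3 plan.py 436 -152 130 0
```

```text
[[ 415.1 -242.7]
 [ 440.6 -252.8]
 [ 398.8 -281.2]]
27.394659419316152 -21.522438138322002 41.717646142811084 -112.89494701193944 centre [ 419.69984642 -266.98391889]
[[ 416.9 -255.7]
 [ 431.2 -259.9]
 [ 408.9 -274.8]
 [ 421.  -280.9]] [ 419.52422619 -267.847297  ]
t 7.2 pos [ 443.2 -201.1  205.7] yaw -0.1 gap 94.3 F 0.0 [ 1.  -0.6 -0.6]
shift in present axes [ 0.611 -0.088  0.948] | in goal axes [ 0.614 -0.09   0.946] dist mm 91.0 turn [-0.0006 -0.0005 -0.0004]
```

Request:
apply_moves([
  {"tx": 0.3, "ty": -0.045, "tz": 0.2, "rx": 0, "ry": 0, "rz": 0, "hand": 0.7},
  {"tx": 0.31, "ty": -0.045, "tz": 0.4, "rx": 0, "ry": 0, "rz": 0, "hand": 0.7},
  {"tx": 0, "ty": 0, "tz": 0.5, "rx": 0, "ry": 0, "rz": 0, "hand": 0.7},
  {"tx": 0, "ty": 0, "tz": 0, "rx": 0, "ry": 0, "rz": 0, "hand": 0.7},
  {"tx": 0, "ty": 0, "tz": 0, "rx": 0, "ry": 0, "rz": 0, "hand": 0.7},
])

```text
time_s: 7.7
tcp_pos: [438.7, -152.3, 119.4]
orientation: [-2.218, -2.221, 0.001]
force: [0.4, -0.6, -0.0]
finger_gap: 65.8
grip_force: 0.0
```

```bash
python3 plan.py 436 -152 35 0
```

```text
t 7.7 pos [ 438.7 -152.3  119.4] yaw 0.1 gap 65.8 F 0.0 [ 0.4 -0.6 -0. ]
shift in present axes [ 0.002 -0.031  1.055] | in goal axes [ 0.003 -0.034  1.055] dist mm 84.0 turn [-0.0004 -0.0002  0.0002]
```

Request:
apply_moves([
  {"tx": 0, "ty": -0.03, "tz": 0.5, "rx": 0, "ry": 0, "rz": 0, "hand": 0.7},
  {"tx": 0, "ty": 0, "tz": 0.555, "rx": 0, "ry": 0, "rz": 0, "hand": 0.7},
  {"tx": 0, "ty": 0, "tz": 0, "rx": 0, "ry": 0, "rz": 0, "hand": 0.7},
  {"tx": 0, "ty": 0, "tz": 0, "rx": 0, "ry": 0, "rz": 0, "hand": 0.1},
  {"tx": 0, "ty": 0, "tz": 0, "rx": 0, "ry": 0, "rz": 0, "hand": 0.1},
])

```text
time_s: 8.2
tcp_pos: [439.2, -154.6, 38.7]
orientation: [2.217, 2.217, 0.002]
force: [0.2, -0.7, 0.1]
finger_gap: 53.1
grip_force: 0.0
```

Request:
apply_moves([
  {"tx": 0, "ty": 0, "tz": 0, "rx": 0, "ry": 0, "rz": 0, "hand": 0.1},
  {"tx": 0, "ty": 0, "tz": 0, "rx": 0, "ry": 0, "rz": 0, "hand": 0.1},
  {"tx": 0, "ty": 0, "tz": 0, "rx": 0, "ry": 0, "rz": 0, "hand": 0.1},
  {"tx": 0, "ty": 0, "tz": 0, "rx": 0, "ry": 0, "rz": 0, "hand": 0.1},
  {"tx": 0, "ty": 0, "tz": 0, "rx": 0, "ry": 0, "rz": 0, "hand": 0.1},
])

```text
time_s: 8.7
tcp_pos: [437.1, -153.4, 36.8]
orientation: [2.22, 2.22, 0.001]
force: [-2.1, 0.5, 5.7]
finger_gap: 27.5
grip_force: 20.0
```

```bash
python3 plan.py 646.5 -83.5 110 4.3
```

```text
t 8.7 pos [ 437.1 -153.4   36.8] yaw 0.0 gap 27.5 F 20.0 [-2.1  0.5  5.7]
shift in present axes [ 0.873  2.619 -0.913] | in goal axes [ 0.675  2.676 -0.916] dist mm 233.0 turn [ 0.0002  0.0002 -0.0119]
```

Request:
apply_moves([
  {"tx": 0, "ty": 0, "tz": -0.45, "rx": 0, "ry": 0, "rz": -0.006, "hand": 0.1},
  {"tx": 0, "ty": 0, "tz": -0.45, "rx": 0, "ry": 0, "rz": -0.006, "hand": 0.1},
  {"tx": 0.135, "ty": 0.535, "tz": 0, "rx": 0, "ry": 0, "rz": 0, "hand": 0.1},
  {"tx": 0.135, "ty": 0.535, "tz": 0, "rx": 0, "ry": 0, "rz": 0, "hand": 0.1},
  {"tx": 0.135, "ty": 0.535, "tz": 0, "rx": 0, "ry": 0, "rz": 0, "hand": 0.1},
])

```text
time_s: 9.2
tcp_pos: [563.4, -110.6, 108.3]
orientation: [2.136, 2.302, 0.001]
force: [0.6, -0.5, -1.1]
finger_gap: 28.0
grip_force: 20.0
```

Request:
apply_moves([
  {"tx": 0.135, "ty": 0.535, "tz": 0, "rx": 0, "ry": 0, "rz": 0, "hand": 0.1},
  {"tx": 0.135, "ty": 0.535, "tz": 0, "rx": 0, "ry": 0, "rz": 0, "hand": 0.1},
  {"tx": 0, "ty": 0, "tz": 0, "rx": 0, "ry": 0, "rz": 0, "hand": 0.1},
  {"tx": 0, "ty": 0, "tz": 0, "rx": 0, "ry": 0, "rz": 0, "hand": 0.1},
])

```text
time_s: 9.6
tcp_pos: [645.3, -82.4, 106.3]
orientation: [-2.133, -2.304, 0.002]
force: [0.6, -0.7, -1.0]
finger_gap: 27.6
grip_force: 20.0
```

```bash
python3 plan.py 646.5 -83.5 41.5 4.3
```

```text
t 9.6 pos [645.3 -82.4 106.3] yaw 4.4 gap 27.6 F 20.0 [ 0.6 -0.7 -1. ]
shift in present axes [-0.015  0.016  0.81 ] | in goal axes [-0.015  0.015  0.811] dist mm 65.0 turn [-0.0004 -0.0001  0.0003]
```

Request:
apply_moves([
  {"tx": 0, "ty": 0.01, "tz": 0.4, "rx": 0, "ry": 0, "rz": 0, "hand": 0.1},
  {"tx": 0, "ty": 0, "tz": 0.3, "rx": 0, "ry": 0, "rz": 0, "hand": 0.1},
  {"tx": 0, "ty": 0, "tz": 0.14, "rx": 0, "ry": 0, "rz": 0, "hand": 0.1},
  {"tx": 0, "ty": 0, "tz": 0, "rx": 0, "ry": 0, "rz": 0, "hand": 0.1},
  {"tx": 0, "ty": 0, "tz": 0, "rx": 0, "ry": 0, "rz": 0, "hand": 0.1},
])

```text
time_s: 10.1
tcp_pos: [645.8, -83.5, 41.0]
orientation: [2.137, 2.303, -0.0]
force: [0.5, -0.2, -0.6]
finger_gap: 28.0
grip_force: 20.0
```

Request:
apply_moves([
  {"tx": 0, "ty": 0, "tz": 0, "rx": 0, "ry": 0, "rz": 0, "hand": 0.5},
  {"tx": 0, "ty": 0, "tz": 0, "rx": 0, "ry": 0, "rz": 0, "hand": 0.5},
  {"tx": 0, "ty": 0, "tz": 0, "rx": 0, "ry": 0, "rz": 0, "hand": 0.5},
  {"tx": 0, "ty": 0, "tz": -0.3, "rx": 0, "ry": 0, "rz": 0, "hand": 0.5},
  {"tx": 0, "ty": 0, "tz": -0.5, "rx": 0, "ry": 0, "rz": 0, "hand": 0.5},
])

```text
time_s: 10.6
tcp_pos: [643.3, -82.1, 101.3]
orientation: [-2.131, -2.298, 0.006]
force: [-0.0, 0.1, 0.3]
finger_gap: 47.1
grip_force: 0.0
```

Request:
apply_moves([
  {"tx": 0, "ty": 0, "tz": -0.6, "rx": 0, "ry": 0, "rz": 0, "hand": 0.5},
  {"tx": 0, "ty": 0, "tz": -0.6, "rx": 0, "ry": 0, "rz": 0, "hand": 1},
])

```text
time_s: 10.8
tcp_pos: [645.9, -82.7, 201.7]
orientation: [-2.135, -2.303, 0.001]
force: [0.2, -0.4, 0.4]
finger_gap: 52.0
grip_force: 0.0
```

```bash
python3 plan.py 419.6 -267.3 180 -22
```

```text
t 10.8 pos [645.9 -82.7 201.7] yaw 4.3 gap 52.0 F 0.0 [ 0.2 -0.4  0.4]
shift in present axes [-2.087 -2.995  0.274] | in goal axes [-3.199 -1.759  0.271] dist mm 293.0 turn [-0.0002 -0.      0.0731]
```

Request:
apply_moves([
  {"tx": -0.348, "ty": -0.499, "tz": 0, "rx": 0, "ry": 0, "rz": 0, "hand": 1},
  {"tx": -0.348, "ty": -0.499, "tz": 0, "rx": 0, "ry": 0, "rz": 0, "hand": 1},
  {"tx": -0.348, "ty": -0.499, "tz": 0, "rx": 0, "ry": 0, "rz": 0, "hand": 1},
  {"tx": -0.348, "ty": -0.499, "tz": 0, "rx": 0, "ry": 0, "rz": 0, "hand": 1},
  {"tx": -0.348, "ty": -0.499, "tz": 0, "rx": 0, "ry": 0, "rz": 0, "hand": 1},
])

```text
time_s: 11.3
tcp_pos: [456.4, -237.6, 200.8]
orientation: [2.135, 2.304, -0.0]
force: [1.0, -0.8, 0.0]
finger_gap: 91.3
grip_force: 0.0
```

Request:
apply_moves([
  {"tx": -0.348, "ty": -0.499, "tz": 0, "rx": 0, "ry": 0, "rz": 0, "hand": 1},
  {"tx": 0, "ty": 0, "tz": 0.3, "rx": 0, "ry": 0, "rz": 0.0183, "hand": 0.7},
  {"tx": 0, "ty": 0, "tz": 0.3, "rx": 0, "ry": 0, "rz": 0.0183, "hand": 0.7},
  {"tx": 0, "ty": 0, "tz": 0.3, "rx": 0, "ry": 0, "rz": 0.0183, "hand": 0.7},
  {"tx": 0, "ty": 0, "tz": 0.2, "rx": 0, "ry": 0, "rz": 0.0183, "hand": 0.7},
])

```text
time_s: 11.8
tcp_pos: [419.3, -267.1, 111.1]
orientation: [-2.608, -1.748, 0.001]
force: [-0.8, 1.0, 0.6]
finger_gap: 66.8
grip_force: 0.0
```

Request:
apply_moves([
  {"tx": 0, "ty": 0, "tz": 0, "rx": 0, "ry": 0, "rz": 0, "hand": 0.6},
  {"tx": 0, "ty": 0, "tz": 0, "rx": 0, "ry": 0, "rz": 0, "hand": 0.6},
])

```text
time_s: 12.0
tcp_pos: [420.3, -267.6, 112.8]
orientation: [2.603, 1.759, 0.0]
force: [1.0, -0.1, 0.0]
finger_gap: 56.8
grip_force: 0.0
```

```bash
python3 plan.py 419.6 -267.3 32 -22
python3 - <<'E'
from h import *
f,K,p,Rm,c=cam("wrist"); cv2.imwrite("pics/w7.png",f)
f,K,p,Rm,c=cam("side"); cv2.imwrite("pics/s7.png",f)
E
```

```text
t 12.0 pos [ 420.3 -267.6  112.8] yaw -21.9 gap 56.8 F 0.0 [ 1.  -0.1  0. ]
shift in present axes [ 0.   -0.01  1.01] | in goal axes [-0.   -0.01  1.01] dist mm 81.0 turn [0.     0.     0.0003]
```

View pics/s7.png

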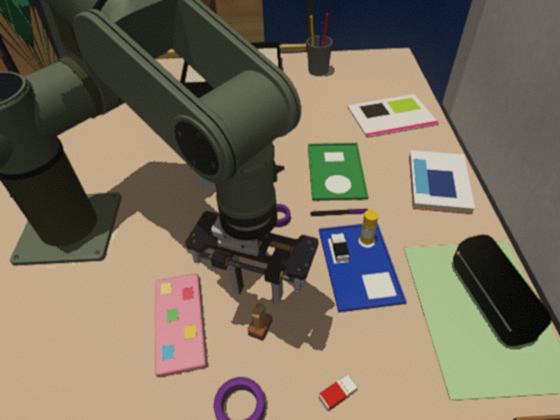

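The glue stands on its disc at (369,230), and the gripper is above the stamp at (260,320).

Request:
apply_moves([
  {"tx": 0, "ty": 0, "tz": 0.5, "rx": 0, "ry": 0, "rz": 0, "hand": 0.6},
  {"tx": 0, "ty": 0, "tz": 0.5, "rx": 0, "ry": 0, "rz": 0, "hand": 0.6},
  {"tx": 0, "ty": 0, "tz": 0, "rx": 0, "ry": 0, "rz": 0, "hand": 0.6},
  {"tx": 0, "ty": 0, "tz": 0, "rx": 0, "ry": 0, "rz": 0, "hand": 0.05},
  {"tx": 0, "ty": 0, "tz": 0, "rx": 0, "ry": 0, "rz": 0, "hand": 0.05},
])

```text
time_s: 12.6
tcp_pos: [422.1, -269.1, 35.0]
orientation: [2.601, 1.754, 0.002]
force: [0.7, -0.5, 0.8]
finger_gap: 43.4
grip_force: 0.0
```

Request:
apply_moves([
  {"tx": 0, "ty": 0, "tz": 0, "rx": 0, "ry": 0, "rz": 0, "hand": 0.05},
  {"tx": 0, "ty": 0, "tz": 0, "rx": 0, "ry": 0, "rz": 0, "hand": 0.05},
  {"tx": 0, "ty": 0, "tz": 0, "rx": 0, "ry": 0, "rz": 0, "hand": 0.05},
  {"tx": 0, "ty": 0, "tz": 0, "rx": 0, "ry": 0, "rz": 0, "hand": 0.05},
  {"tx": 0, "ty": 0, "tz": 0, "rx": 0, "ry": 0, "rz": 0, "hand": 0.05},
])

```text
time_s: 13.1
tcp_pos: [420.6, -267.9, 33.2]
orientation: [2.604, 1.755, 0.0]
force: [-1.2, 0.6, 4.7]
finger_gap: 16.1
grip_force: 20.0
```

```bash
python3 plan.py 614.3 190.4 142 -92.4
```

```text
t 13.1 pos [ 420.6 -267.9   33.2] yaw -22.0 gap 16.1 F 20.0 [-1.2  0.6  4.7]
shift in present axes [ 6.218  0.097 -1.362] | in goal axes [ 2.179 -5.825 -1.36 ] dist mm 509.0 turn [ 0.0002 -0.      0.1955]
```

Request:
apply_moves([
  {"tx": 0, "ty": 0, "tz": -0.4, "rx": 0, "ry": 0, "rz": 0, "hand": 0.05},
  {"tx": 0, "ty": 0, "tz": -0.5, "rx": 0, "ry": 0, "rz": 0, "hand": 0.05},
  {"tx": 0, "ty": 0, "tz": -0.5, "rx": 0, "ry": 0, "rz": 0, "hand": 0.05},
  {"tx": 0.565, "ty": 0.009, "tz": 0, "rx": 0, "ry": 0, "rz": 0, "hand": 0.05},
  {"tx": 0.565, "ty": 0.009, "tz": 0, "rx": 0, "ry": 0, "rz": 0, "hand": 0.05},
])

```text
time_s: 13.6
tcp_pos: [456.8, -185.0, 146.4]
orientation: [2.605, 1.749, 0.003]
force: [1.9, 0.3, -1.3]
finger_gap: 16.1
grip_force: 20.0
```

Request:
apply_moves([
  {"tx": 0.565, "ty": 0.009, "tz": 0, "rx": 0, "ry": 0, "rz": 0, "hand": 0.05},
  {"tx": 0.565, "ty": 0.009, "tz": 0, "rx": 0, "ry": 0, "rz": 0, "hand": 0.05},
  {"tx": 0.565, "ty": 0.009, "tz": 0, "rx": 0, "ry": 0, "rz": 0, "hand": 0.05},
  {"tx": 0.565, "ty": 0.009, "tz": 0, "rx": 0, "ry": 0, "rz": 0, "hand": 0.05},
  {"tx": 0.565, "ty": 0.009, "tz": 0, "rx": 0, "ry": 0, "rz": 0, "hand": 0.05},
])

```text
time_s: 14.1
tcp_pos: [543.7, 25.7, 144.0]
orientation: [-2.605, -1.756, 0.001]
force: [-0.3, -0.5, -0.3]
finger_gap: 15.6
grip_force: 20.0
```

Request:
apply_moves([
  {"tx": 0.565, "ty": 0.009, "tz": 0, "rx": 0, "ry": 0, "rz": 0, "hand": 0.05},
  {"tx": 0.565, "ty": 0.009, "tz": 0, "rx": 0, "ry": 0, "rz": 0, "hand": 0.05},
  {"tx": 0.565, "ty": 0.009, "tz": 0, "rx": 0, "ry": 0, "rz": 0, "hand": 0.05},
  {"tx": 0.565, "ty": 0.009, "tz": 0, "rx": 0, "ry": 0, "rz": 0, "hand": 0.05},
  {"tx": 0, "ty": 0, "tz": 0, "rx": 0, "ry": 0, "rz": 0.0217, "hand": 0.05},
])

```text
time_s: 14.6
tcp_pos: [614.9, 195.8, 143.5]
orientation: [-2.715, -1.576, -0.002]
force: [0.2, -0.4, -1.0]
finger_gap: 15.5
grip_force: 20.0
```

Request:
apply_moves([
  {"tx": 0, "ty": 0, "tz": 0, "rx": 0, "ry": 0, "rz": 0.0217, "hand": 0.05},
  {"tx": 0, "ty": 0, "tz": 0, "rx": 0, "ry": 0, "rz": 0.0217, "hand": 0.05},
  {"tx": 0, "ty": 0, "tz": 0, "rx": 0, "ry": 0, "rz": 0.0217, "hand": 0.05},
  {"tx": 0, "ty": 0, "tz": 0, "rx": 0, "ry": 0, "rz": 0.0217, "hand": 0.05},
  {"tx": 0, "ty": 0, "tz": 0, "rx": 0, "ry": 0, "rz": 0.0217, "hand": 0.05},
])

```text
time_s: 15.1
tcp_pos: [613.5, 190.4, 143.5]
orientation: [-3.09, -0.567, 0.002]
force: [0.5, -0.1, -0.4]
finger_gap: 16.1
grip_force: 20.0
```

Request:
apply_moves([
  {"tx": 0, "ty": 0, "tz": 0, "rx": 0, "ry": 0, "rz": 0.0217, "hand": 0.05},
  {"tx": 0, "ty": 0, "tz": 0, "rx": 0, "ry": 0, "rz": 0.0217, "hand": 0.05},
  {"tx": 0, "ty": 0, "tz": 0, "rx": 0, "ry": 0, "rz": 0.0217, "hand": 0.05},
  {"tx": 0, "ty": 0, "tz": 0, "rx": 0, "ry": 0, "rz": 0, "hand": 0.05},
  {"tx": 0, "ty": 0, "tz": 0, "rx": 0, "ry": 0, "rz": 0, "hand": 0.05},
])

```text
time_s: 15.6
tcp_pos: [613.7, 190.3, 143.9]
orientation: [3.141, -0.06, -0.002]
force: [-0.2, -0.0, -1.1]
finger_gap: 15.8
grip_force: 20.0
```

```bash
python3 plan.py 614.3 190.4 38 -92.4
```

```text
t 15.6 pos [613.7 190.3 143.9] yaw -92.2 gap 15.8 F 20.0 [-0.2 -0.  -1.1]
shift in present axes [ 9.000e-03 -1.000e-03  1.323e+00] | in goal axes [ 7.000e-03 -1.000e-03  1.323e+00] dist mm 106.0 turn [0.     0.0002 0.0006]
```

Request:
apply_moves([
  {"tx": 0, "ty": 0, "tz": 0.5, "rx": 0, "ry": 0, "rz": 0, "hand": 0.05},
  {"tx": 0, "ty": 0, "tz": 0.5, "rx": 0, "ry": 0, "rz": 0, "hand": 0.05},
  {"tx": 0, "ty": 0, "tz": 0.25, "rx": 0, "ry": 0, "rz": 0, "hand": 0.05},
  {"tx": 0, "ty": 0, "tz": 0.09, "rx": 0, "ry": 0, "rz": 0, "hand": 0.05},
  {"tx": 0, "ty": 0, "tz": 0, "rx": 0, "ry": 0, "rz": 0, "hand": 0.05},
])

```text
time_s: 16.1
tcp_pos: [613.6, 190.3, 37.1]
orientation: [3.141, -0.061, -0.002]
force: [-0.5, 0.5, -0.7]
finger_gap: 16.0
grip_force: 20.0
```

Request:
apply_moves([
  {"tx": 0, "ty": 0, "tz": 0, "rx": 0, "ry": 0, "rz": 0, "hand": 0.05},
  {"tx": 0, "ty": 0, "tz": 0, "rx": 0, "ry": 0, "rz": 0, "hand": 0.5},
  {"tx": 0, "ty": 0, "tz": 0, "rx": 0, "ry": 0, "rz": 0, "hand": 0.5},
  {"tx": 0, "ty": 0, "tz": 0, "rx": 0, "ry": 0, "rz": 0, "hand": 0.5},
  {"tx": 0, "ty": 0, "tz": -0.3, "rx": 0, "ry": 0, "rz": 0, "hand": 0.5},
])

```text
time_s: 16.6
tcp_pos: [610.7, 189.8, 57.7]
orientation: [3.139, -0.064, -0.013]
force: [-0.6, -0.5, -0.4]
finger_gap: 44.2
grip_force: 0.0
```

Request:
apply_moves([
  {"tx": 0, "ty": 0, "tz": -0.5, "rx": 0, "ry": 0, "rz": 0, "hand": 0.5},
  {"tx": 0, "ty": 0, "tz": -0.5, "rx": 0, "ry": 0, "rz": -0.022, "hand": 0.9},
  {"tx": 0, "ty": 0, "tz": -0.3, "rx": 0, "ry": 0, "rz": -0.022, "hand": 0.9},
  {"tx": 0, "ty": 0, "tz": 0, "rx": 0, "ry": 0, "rz": -0.022, "hand": 0.9},
  {"tx": 0, "ty": 0, "tz": 0, "rx": 0, "ry": 0, "rz": -0.022, "hand": 0.9},
])

```text
time_s: 17.1
tcp_pos: [615.2, 190.6, 167.5]
orientation: [3.036, 0.805, 0.006]
force: [-0.3, -0.7, 0.7]
finger_gap: 75.7
grip_force: 0.0
```

Request:
apply_moves([
  {"tx": 0, "ty": 0, "tz": 0, "rx": 0, "ry": 0, "rz": -0.022, "hand": 0.9},
  {"tx": 0, "ty": 0, "tz": 0, "rx": 0, "ry": 0, "rz": -0.022, "hand": 0.9},
  {"tx": 0, "ty": 0, "tz": 0, "rx": 0, "ry": 0, "rz": -0.022, "hand": 0.9},
  {"tx": 0, "ty": 0, "tz": 0, "rx": 0, "ry": 0, "rz": -0.022, "hand": 0.9},
  {"tx": 0, "ty": 0, "tz": 0, "rx": 0, "ry": 0, "rz": -0.022, "hand": 0.9},
])

```text
time_s: 17.6
tcp_pos: [614.1, 190.4, 165.4]
orientation: [2.585, 1.786, 0.0]
force: [0.5, 1.0, -0.2]
finger_gap: 84.8
grip_force: 0.0
```

Request:
apply_moves([
  {"tx": 0, "ty": 0, "tz": 0, "rx": 0, "ry": 0, "rz": -0.022, "hand": 0.9},
  {"tx": 0, "ty": 0, "tz": 0, "rx": 0, "ry": 0, "rz": -0.022, "hand": 0.9},
  {"tx": 0, "ty": 0, "tz": 0, "rx": 0, "ry": 0, "rz": 0, "hand": 0.9},
])

```text
time_s: 17.9
tcp_pos: [614.1, 190.4, 165.4]
orientation: [2.32, 2.118, 0.0]
force: [0.2, 0.1, -0.3]
finger_gap: 84.5
grip_force: 0.0
```

```bash
python3 plan.py 429.8 290.3 160 -2.7
```

```text
t 17.9 pos [614.1 190.4 165.4] yaw -5.2 gap 84.5 F 0.0 [ 0.2  0.1 -0.3]
shift in present axes [ 1.034 -2.408  0.067] | in goal axes [ 1.139 -2.36   0.068] dist mm 210.0 turn [ 0.    -0.    -0.007]
```

Request:
apply_moves([
  {"tx": 0.207, "ty": -0.482, "tz": 0, "rx": 0, "ry": 0, "rz": 0, "hand": 0.9},
  {"tx": 0.207, "ty": -0.482, "tz": 0, "rx": 0, "ry": 0, "rz": 0, "hand": 0.9},
  {"tx": 0.207, "ty": -0.482, "tz": 0, "rx": 0, "ry": 0, "rz": 0, "hand": 0.9},
  {"tx": 0.207, "ty": -0.482, "tz": 0, "rx": 0, "ry": 0, "rz": 0, "hand": 0.9},
  {"tx": 0.207, "ty": -0.482, "tz": 0, "rx": 0, "ry": 0, "rz": 0, "hand": 0.9},
])

```text
time_s: 18.4
tcp_pos: [428.2, 291.0, 165.5]
orientation: [2.324, 2.114, 0.001]
force: [-0.6, 0.1, 0.5]
finger_gap: 84.8
grip_force: 0.0
```

Request:
apply_moves([
  {"tx": 0, "ty": 0, "tz": 0.5, "rx": 0, "ry": 0, "rz": -0.007, "hand": 0.9},
  {"tx": 0, "ty": 0, "tz": 0.5, "rx": 0, "ry": 0, "rz": 0, "hand": 0.9},
  {"tx": 0, "ty": 0, "tz": 0.3, "rx": 0, "ry": 0, "rz": 0, "hand": 0.9},
  {"tx": 0, "ty": 0, "tz": 0, "rx": 0, "ry": 0, "rz": 0, "hand": 0.9},
  {"tx": 0, "ty": 0, "tz": 0, "rx": 0, "ry": 0, "rz": 0, "hand": 0.9},
])

```text
time_s: 18.9
tcp_pos: [429.9, 290.5, 61.7]
orientation: [-2.275, -2.167, -0.0]
force: [0.1, 0.5, -0.6]
finger_gap: 84.6
grip_force: 0.0
```

```bash
python3 plan.py 429.8 290.3 9 -2.7
```

```text
t 18.9 pos [429.9 290.5  61.7] yaw -2.8 gap 84.6 F 0.0 [ 0.1  0.5 -0.6]
shift in present axes [-0.002 -0.001  0.658] | in goal axes [-0.002 -0.001  0.658] dist mm 53.0 turn [ 0.     -0.     -0.0003]
```

Request:
apply_moves([
  {"tx": 0, "ty": 0, "tz": 0.4, "rx": 0, "ry": 0, "rz": 0, "hand": 0.9},
  {"tx": 0, "ty": 0, "tz": 0.26, "rx": 0, "ry": 0, "rz": 0, "hand": 0.9},
  {"tx": 0, "ty": 0, "tz": 0, "rx": 0, "ry": 0, "rz": 0, "hand": 0.9},
  {"tx": 0, "ty": 0, "tz": 0, "rx": 0, "ry": 0, "rz": 0, "hand": 0.4},
  {"tx": 0, "ty": 0, "tz": 0, "rx": 0, "ry": 0, "rz": 0, "hand": 0.4},
])

```text
time_s: 19.4
tcp_pos: [431.8, 291.3, 10.8]
orientation: [2.273, 2.167, 0.007]
force: [0.1, 0.7, -1.0]
finger_gap: 72.3
grip_force: 0.0
```

Request:
apply_moves([
  {"tx": 0, "ty": 0, "tz": 0, "rx": 0, "ry": 0, "rz": 0, "hand": 0.4},
  {"tx": 0, "ty": 0, "tz": 0, "rx": 0, "ry": 0, "rz": 0, "hand": 0.4},
  {"tx": 0, "ty": 0, "tz": 0, "rx": 0, "ry": 0, "rz": 0, "hand": 0.4},
  {"tx": 0, "ty": 0, "tz": 0, "rx": 0, "ry": 0, "rz": 0, "hand": 0.4},
  {"tx": 0, "ty": 0, "tz": 0, "rx": 0, "ry": 0, "rz": 0, "hand": 0.4},
])

```text
time_s: 19.9
tcp_pos: [430.1, 290.7, 9.3]
orientation: [2.273, 2.168, 0.002]
force: [-0.4, -0.1, 5.2]
finger_gap: 49.8
grip_force: 20.0
```

```bash
python3 plan.py 649.8 -193.3 149 4.3
```

```text
t 19.9 pos [430.1 290.7   9.3] yaw -2.7 gap 49.8 F 20.0 [-0.4 -0.1  5.2]
shift in present axes [-5.913  3.03  -1.747] | in goal axes [-6.239  2.285 -1.747] dist mm 550.0 turn [ 0.0001 -0.0001 -0.0194]
```

Request:
apply_moves([
  {"tx": 0, "ty": 0, "tz": -0.35, "rx": 0, "ry": 0, "rz": 0, "hand": 0.4},
  {"tx": 0, "ty": 0, "tz": -0.45, "rx": 0, "ry": 0, "rz": -0.0097, "hand": 0.4},
  {"tx": 0, "ty": 0, "tz": -0.45, "rx": 0, "ry": 0, "rz": -0.0097, "hand": 0.4},
  {"tx": 0, "ty": 0, "tz": -0.5, "rx": 0, "ry": 0, "rz": 0, "hand": 0.4},
  {"tx": -0.567, "ty": 0.208, "tz": 0, "rx": 0, "ry": 0, "rz": 0, "hand": 0.4},
])

```text
time_s: 20.4
tcp_pos: [452.5, 251.3, 154.7]
orientation: [2.126, 2.308, 0.019]
force: [2.2, 0.1, 0.4]
finger_gap: 49.8
grip_force: 20.0
```

Request:
apply_moves([
  {"tx": -0.567, "ty": 0.208, "tz": 0, "rx": 0, "ry": 0, "rz": 0, "hand": 0.4},
  {"tx": -0.567, "ty": 0.208, "tz": 0, "rx": 0, "ry": 0, "rz": 0, "hand": 0.4},
  {"tx": -0.567, "ty": 0.208, "tz": 0, "rx": 0, "ry": 0, "rz": 0, "hand": 0.4},
  {"tx": -0.567, "ty": 0.208, "tz": 0, "rx": 0, "ry": 0, "rz": 0, "hand": 0.4},
  {"tx": -0.567, "ty": 0.208, "tz": 0, "rx": 0, "ry": 0, "rz": 0, "hand": 0.4},
])

```text
time_s: 20.9
tcp_pos: [549.7, 24.6, 148.0]
orientation: [-2.137, -2.302, 0.0]
force: [1.1, 0.2, -0.1]
finger_gap: 49.8
grip_force: 20.0
```

Request:
apply_moves([
  {"tx": -0.567, "ty": 0.208, "tz": 0, "rx": 0, "ry": 0, "rz": 0, "hand": 0.4},
  {"tx": -0.567, "ty": 0.208, "tz": 0, "rx": 0, "ry": 0, "rz": 0, "hand": 0.4},
  {"tx": -0.567, "ty": 0.208, "tz": 0, "rx": 0, "ry": 0, "rz": 0, "hand": 0.4},
  {"tx": -0.567, "ty": 0.208, "tz": 0, "rx": 0, "ry": 0, "rz": 0, "hand": 0.4},
  {"tx": -0.567, "ty": 0.208, "tz": 0, "rx": 0, "ry": 0, "rz": 0, "hand": 0.4},
])

```text
time_s: 21.4
tcp_pos: [649.5, -195.3, 147.5]
orientation: [-2.136, -2.302, 0.0]
force: [1.3, 0.2, -0.0]
finger_gap: 49.9
grip_force: 20.0
```

Request:
apply_moves([
  {"tx": 0, "ty": 0, "tz": 0, "rx": 0, "ry": 0, "rz": 0, "hand": 0.4},
  {"tx": 0, "ty": 0, "tz": 0, "rx": 0, "ry": 0, "rz": 0, "hand": 0.4},
  {"tx": 0, "ty": 0, "tz": 0, "rx": 0, "ry": 0, "rz": 0, "hand": 0.4},
])

```text
time_s: 21.7
tcp_pos: [648.6, -192.2, 147.6]
orientation: [-2.135, -2.302, 0.0]
force: [0.2, 0.1, -0.4]
finger_gap: 49.8
grip_force: 20.0
```

```bash
python3 plan.py 649.8 -193.3 13.5 4.3
```

```text
t 21.7 pos [ 648.6 -192.2  147.6] yaw 4.3 gap 49.8 F 20.0 [ 0.2  0.1 -0.4]
shift in present axes [-0.017  0.017  1.677] | in goal axes [-0.015  0.014  1.677] dist mm 134.0 turn [-0.0003 -0.0002  0.0001]
```

Request:
apply_moves([
  {"tx": -0.015, "ty": 0.015, "tz": 0.5, "rx": 0, "ry": 0, "rz": 0, "hand": 0.4},
  {"tx": 0, "ty": 0, "tz": 0.5, "rx": 0, "ry": 0, "rz": 0, "hand": 0.4},
  {"tx": 0, "ty": 0, "tz": 0.4, "rx": 0, "ry": 0, "rz": 0, "hand": 0.4},
  {"tx": 0, "ty": 0, "tz": 0.2, "rx": 0, "ry": 0, "rz": 0, "hand": 0.4},
  {"tx": 0, "ty": 0, "tz": 0.085, "rx": 0, "ry": 0, "rz": 0, "hand": 0.4},
])

```text
time_s: 22.2
tcp_pos: [647.8, -191.7, 13.0]
orientation: [-2.129, -2.299, 0.004]
force: [-12.1, 5.6, 22.4]
finger_gap: 49.9
grip_force: 20.0
```

Request:
apply_moves([
  {"tx": 0, "ty": 0, "tz": 0, "rx": 0, "ry": 0, "rz": 0, "hand": 0.4},
  {"tx": 0, "ty": 0, "tz": 0, "rx": 0, "ry": 0, "rz": 0, "hand": 0.66},
  {"tx": 0, "ty": 0, "tz": 0, "rx": 0, "ry": 0, "rz": 0, "hand": 0.66},
  {"tx": 0, "ty": 0, "tz": 0, "rx": 0, "ry": 0, "rz": 0, "hand": 0.66},
  {"tx": 0, "ty": 0, "tz": -0.3, "rx": 0, "ry": 0, "rz": 0, "hand": 0.66},
])

```text
time_s: 22.7
tcp_pos: [647.8, -193.4, 34.5]
orientation: [-2.132, -2.298, 0.004]
force: [0.7, -0.1, 0.1]
finger_gap: 62.2
grip_force: 0.0
```

Request:
apply_moves([
  {"tx": 0, "ty": 0, "tz": -0.5, "rx": 0, "ry": 0, "rz": 0, "hand": 0.66},
  {"tx": 0, "ty": 0, "tz": -0.5, "rx": 0, "ry": 0, "rz": 0, "hand": 0.9},
  {"tx": 0, "ty": 0, "tz": -0.5, "rx": 0, "ry": 0, "rz": 0, "hand": 0.9},
  {"tx": 0, "ty": 0, "tz": 0, "rx": 0, "ry": 0, "rz": 0, "hand": 0.9},
])

```text
time_s: 23.1
tcp_pos: [655.7, -196.8, 167.0]
orientation: [2.127, 2.292, 0.008]
force: [1.0, -0.9, 1.3]
finger_gap: 82.4
grip_force: 0.0
```

```bash
python3 plan.py 464.6 -3 120 0
```

```text
t 23.1 pos [ 655.7 -196.8  167. ] yaw 4.3 gap 82.4 F 0.0 [ 1.  -0.9  1.3]
shift in present axes [ 2.598 -2.209  0.537] | in goal axes [ 2.422 -2.388  0.587] dist mm 276.0 turn [0.0023 0.0011 0.0119]
```

Request:
apply_moves([
  {"tx": 0.42, "ty": -0.36, "tz": 0, "rx": 0, "ry": 0, "rz": 0, "hand": 0.9},
  {"tx": 0.42, "ty": -0.36, "tz": 0, "rx": 0, "ry": 0, "rz": 0, "hand": 0.9},
  {"tx": 0.42, "ty": -0.36, "tz": 0, "rx": 0, "ry": 0, "rz": 0, "hand": 0.9},
  {"tx": 0.42, "ty": -0.36, "tz": 0, "rx": 0, "ry": 0, "rz": 0, "hand": 0.9},
  {"tx": 0.42, "ty": -0.36, "tz": 0, "rx": 0, "ry": 0, "rz": 0, "hand": 0.9},
])

```text
time_s: 23.6
tcp_pos: [492.9, -36.7, 157.1]
orientation: [-2.137, -2.302, 0.0]
force: [-0.0, 0.4, 0.8]
finger_gap: 84.4
grip_force: 0.0
```

Request:
apply_moves([
  {"tx": 0, "ty": 0, "tz": 0, "rx": 0, "ry": 0, "rz": 0, "hand": 0.9},
  {"tx": 0, "ty": 0, "tz": 0, "rx": 0, "ry": 0, "rz": 0, "hand": 0.9},
])

```text
time_s: 23.8
tcp_pos: [494.2, -37.4, 157.6]
orientation: [2.135, 2.304, 0.0]
force: [-0.1, -0.3, -0.2]
finger_gap: 84.3
grip_force: 0.0
```

```bash
python3 - <<'E'
from meas import *
f,K,p,Rm,c=cam("wrist"); cv2.imwrite("pics/w8.png",f); np.savez("w8.npz",f=f,K=K,p=p,Rm=Rm)
h=cv2.cvtColor(f,cv2.COLOR_BGR2HSV); u,v=proj([464,-4,10],K,p,Rm)[0].astype(int); print(u,v,p)
m=cv2.inRange(h,(120,60,15),(165,255,255)); q=np.zeros_like(m); a=60; q[max(0,v-a):v+a,max(0,u-a):u+a]=m[max(0,v-a):v+a,max(0,u-a):u+a]
cs,hi=cv2.findContours(q,cv2.RETR_CCOMP,1)
for c in cs:
    if cv2.contourArea(c)>150:
        for z in(0,20): (cc,r)=cv2.minEnclosingCircle(ray(c[:,0],K,p,Rm,z)[:,:2].astype(np.float32)); print(z,np.round(cc,1),round(2*r,1))
E
python3 plan.py 464 -4 100 4.3
```

```text
252 161 [488.86534586  37.90865441 336.1637343 ]
0 [461.6  -6.8] 59.2
20 [463.3  -4.2] 55.7
0 [462.5  -5.6] 40.3
20 [464.  -3.] 37.9
t 23.85 pos [495.3 -38.2 158. ] yaw 4.3 gap 84.6 F 0.0 [ 0.4 -0.3  0.4]
shift in present axes [ 0.457 -0.36   0.725] | in goal axes [ 0.456 -0.359  0.726] dist mm 74.0 turn [0.0002 0.0001 0.    ]
```

View pics/w8.png

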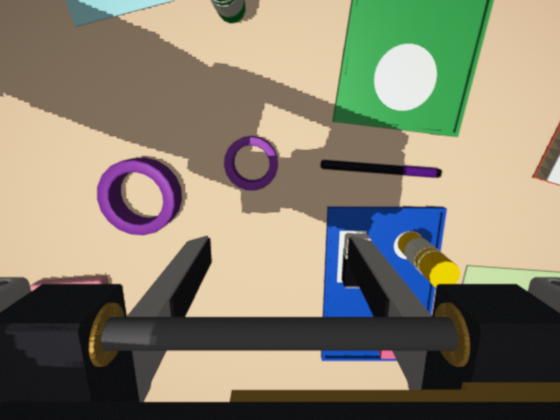

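Ring fits 55.7/37.9 mm at (463.6, -3.6): the right one. Big ring is clear of the fingers.

Request:
apply_moves([
  {"tx": 0.23, "ty": -0.18, "tz": 0.2, "rx": 0, "ry": 0, "rz": 0, "hand": 0.9},
  {"tx": 0.23, "ty": -0.18, "tz": 0.3, "rx": 0, "ry": 0, "rz": 0, "hand": 0.9},
  {"tx": 0, "ty": 0, "tz": 0.5, "rx": 0, "ry": 0, "rz": 0, "hand": 0.9},
  {"tx": 0, "ty": 0, "tz": 0, "rx": 0, "ry": 0, "rz": 0, "hand": 0.9},
  {"tx": 0, "ty": 0, "tz": 0, "rx": 0, "ry": 0, "rz": 0, "hand": 0.9},
])

```text
time_s: 24.35
tcp_pos: [464.0, -4.2, 77.8]
orientation: [-2.138, -2.301, 0.001]
force: [0.6, -0.3, 0.8]
finger_gap: 84.8
grip_force: 0.0
```

```bash
python3 plan.py 463.6 -3.6 8.5 4.3
```

```text
t 24.35 pos [464.   -4.2  77.8] yaw 4.2 gap 84.8 F 0.0 [ 0.6 -0.3  0.8]
shift in present axes [ 0.007 -0.003  0.866] | in goal axes [ 0.008 -0.004  0.866] dist mm 69.0 turn [-0.0001 -0.     -0.0002]
```

Request:
apply_moves([
  {"tx": 0, "ty": 0, "tz": 0.5, "rx": 0, "ry": 0, "rz": 0, "hand": 0.9},
  {"tx": 0, "ty": 0, "tz": 0.365, "rx": 0, "ry": 0, "rz": 0, "hand": 0.9},
  {"tx": 0, "ty": 0, "tz": 0, "rx": 0, "ry": 0, "rz": 0, "hand": 0.9},
  {"tx": 0, "ty": 0, "tz": 0, "rx": 0, "ry": 0, "rz": 0, "hand": 0.4},
  {"tx": 0, "ty": 0, "tz": 0, "rx": 0, "ry": 0, "rz": 0, "hand": 0.4},
])

```text
time_s: 24.85
tcp_pos: [466.0, -4.1, 11.0]
orientation: [2.134, 2.299, 0.004]
force: [-0.1, 1.0, 0.7]
finger_gap: 71.7
grip_force: 0.0
```

Request:
apply_moves([
  {"tx": 0, "ty": 0, "tz": 0, "rx": 0, "ry": 0, "rz": 0, "hand": 0.4},
  {"tx": 0, "ty": 0, "tz": 0, "rx": 0, "ry": 0, "rz": 0, "hand": 0.4},
  {"tx": 0, "ty": 0, "tz": 0, "rx": 0, "ry": 0, "rz": 0, "hand": 0.4},
  {"tx": 0, "ty": 0, "tz": 0, "rx": 0, "ry": 0, "rz": 0, "hand": 0.4},
  {"tx": 0, "ty": 0, "tz": 0, "rx": 0, "ry": 0, "rz": 0, "hand": 0.4},
])

```text
time_s: 25.35
tcp_pos: [464.2, -3.5, 9.8]
orientation: [2.135, 2.302, 0.002]
force: [-0.9, -0.0, 6.9]
finger_gap: 54.7
grip_force: 19.9
```

```bash
python3 plan.py 609.8 90.4 89 4.3
```

```text
t 25.35 pos [464.2  -3.5   9.8] yaw 4.3 gap 54.7 F 19.9 [-0.9 -0.   6.9]
shift in present axes [ 1.034  1.905 -0.987] | in goal axes [ 1.034  1.903 -0.99 ] dist mm 191.0 turn [ 0.0003  0.0001 -0.    ]
```

Request:
apply_moves([
  {"tx": 0, "ty": 0, "tz": -0.4, "rx": 0, "ry": 0, "rz": 0, "hand": 0.4},
  {"tx": 0, "ty": 0, "tz": -0.6, "rx": 0, "ry": 0, "rz": 0, "hand": 0.4},
  {"tx": 0.2585, "ty": 0.476, "tz": 0, "rx": 0, "ry": 0, "rz": 0, "hand": 0.4},
  {"tx": 0.2585, "ty": 0.476, "tz": 0, "rx": 0, "ry": 0, "rz": 0, "hand": 0.4},
  {"tx": 0.2585, "ty": 0.476, "tz": 0, "rx": 0, "ry": 0, "rz": 0, "hand": 0.4},
])

```text
time_s: 25.85
tcp_pos: [574.0, 67.9, 89.9]
orientation: [2.136, 2.301, 0.003]
force: [0.0, 0.1, -0.5]
finger_gap: 54.5
grip_force: 19.9
```

Request:
apply_moves([
  {"tx": 0.2585, "ty": 0.476, "tz": 0, "rx": 0, "ry": 0, "rz": 0, "hand": 0.4},
  {"tx": 0, "ty": 0, "tz": 0, "rx": 0, "ry": 0, "rz": 0, "hand": 0.4},
  {"tx": 0, "ty": 0, "tz": 0, "rx": 0, "ry": 0, "rz": 0, "hand": 0.4},
  {"tx": 0, "ty": 0, "tz": 0, "rx": 0, "ry": 0, "rz": 0, "hand": 0.4},
])

```text
time_s: 26.25
tcp_pos: [607.3, 90.1, 87.9]
orientation: [-2.136, -2.302, 0.003]
force: [-0.1, -0.9, -1.0]
finger_gap: 54.5
grip_force: 19.9
```

```bash
python3 plan.py 609.8 90.4 14.5 4.3
```

```text
t 26.25 pos [607.3  90.1  87.9] yaw 4.3 gap 54.5 F 19.9 [-0.1 -0.9 -1. ]
shift in present axes [0.001 0.033 0.918] | in goal axes [0.001 0.031 0.918] dist mm 73.0 turn [-0.0003  0.     -0.0001]
```

Request:
apply_moves([
  {"tx": 0, "ty": 0.02, "tz": 0.5, "rx": 0, "ry": 0, "rz": 0, "hand": 0.4},
  {"tx": 0, "ty": 0, "tz": 0.3, "rx": 0, "ry": 0, "rz": 0, "hand": 0.4},
  {"tx": 0, "ty": 0, "tz": 0.13, "rx": 0, "ry": 0, "rz": 0, "hand": 0.4},
  {"tx": 0, "ty": 0, "tz": 0, "rx": 0, "ry": 0, "rz": 0, "hand": 0.4},
  {"tx": 0, "ty": 0, "tz": 0, "rx": 0, "ry": 0, "rz": 0, "hand": 0.4},
])

```text
time_s: 26.75
tcp_pos: [610.3, 90.1, 14.8]
orientation: [2.137, 2.302, 0.001]
force: [0.2, -0.7, -0.2]
finger_gap: 54.2
grip_force: 19.9
```

Request:
apply_moves([
  {"tx": 0, "ty": 0, "tz": 0, "rx": 0, "ry": 0, "rz": 0, "hand": 0.72},
  {"tx": 0, "ty": 0, "tz": 0, "rx": 0, "ry": 0, "rz": 0, "hand": 0.72},
  {"tx": 0, "ty": 0, "tz": 0, "rx": 0, "ry": 0, "rz": 0, "hand": 0.72},
  {"tx": 0, "ty": 0, "tz": -0.3, "rx": 0, "ry": 0, "rz": 0, "hand": 0.72},
  {"tx": 0, "ty": 0, "tz": -0.5, "rx": 0, "ry": 0, "rz": 0, "hand": 0.72},
])

```text
time_s: 27.25
tcp_pos: [607.2, 90.7, 75.4]
orientation: [-2.133, -2.299, 0.008]
force: [-0.0, -0.1, 0.1]
finger_gap: 67.7
grip_force: 0.0
```

Request:
apply_moves([
  {"tx": 0, "ty": 0, "tz": -0.5, "rx": 0, "ry": 0, "rz": 0, "hand": 0.72},
  {"tx": 0, "ty": 0, "tz": -0.5, "rx": 0, "ry": 0, "rz": 0, "hand": 0.9},
  {"tx": 0, "ty": -0.5, "tz": -0.3, "rx": 0, "ry": 0, "rz": 0, "hand": 0.9},
  {"tx": -0.3, "ty": -0.5, "tz": -0.1, "rx": 0, "ry": 0, "rz": 0, "hand": 0.9},
  {"tx": -0.5, "ty": 0, "tz": 0, "rx": 0, "ry": 0, "rz": 0, "hand": 0.9},
])

```text
time_s: 27.75
tcp_pos: [531.2, 22.7, 191.1]
orientation: [-2.131, -2.307, 0.0]
force: [0.6, -1.1, -0.3]
finger_gap: 84.4
grip_force: 0.0
```

Request:
apply_moves([
  {"tx": -0.5, "ty": 0, "tz": 0, "rx": 0, "ry": 0, "rz": 0, "hand": 0.9},
  {"tx": 0, "ty": 0, "tz": 0, "rx": 0, "ry": 0, "rz": 0, "hand": 0.9},
  {"tx": 0, "ty": 0, "tz": 0, "rx": 0, "ry": 0, "rz": 0, "hand": 0.9},
])

```text
time_s: 28.05
tcp_pos: [538.4, -19.5, 190.4]
orientation: [-2.139, -2.301, -0.001]
force: [-0.1, 0.1, 0.7]
finger_gap: 84.6
grip_force: 0.0
```

Run:
```python
from meas import *
fs=[]
for n in("wrist","scene","side"):
    f,K,p,Rm,c=cam(n); cv2.imwrite(f"pics/f_{n}.png",f); np.savez(f"f_{n}.npz",f=f,K=K,p=p,Rm=Rm); fs.append(f)
s=cv2.resize(fs[1][190:330,150:340],(570,420),interpolation=cv2.INTER_CUBIC)
t=cv2.resize(fs[2][130:315,290:420],None,fx=3,fy=3,interpolation=cv2.INTER_CUBIC)
w=fs[0]
o=np.zeros((600,800,3),np.uint8); o[:420,:400]=cv2.resize(s,(400,420)); o[:555,400:790]=t; 
cv2.imwrite("pics/mix.png",o)
```

```text
(no output)
```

View pics/f_wrist.png

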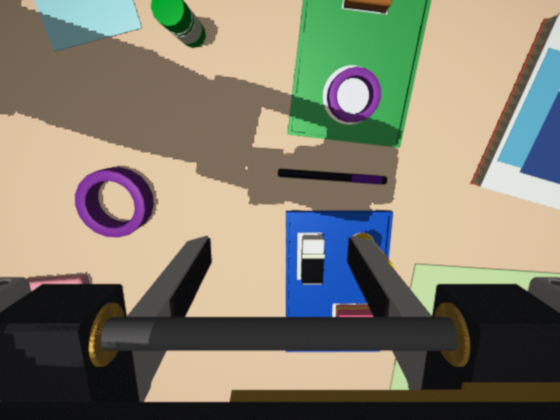

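View pics/mix.png

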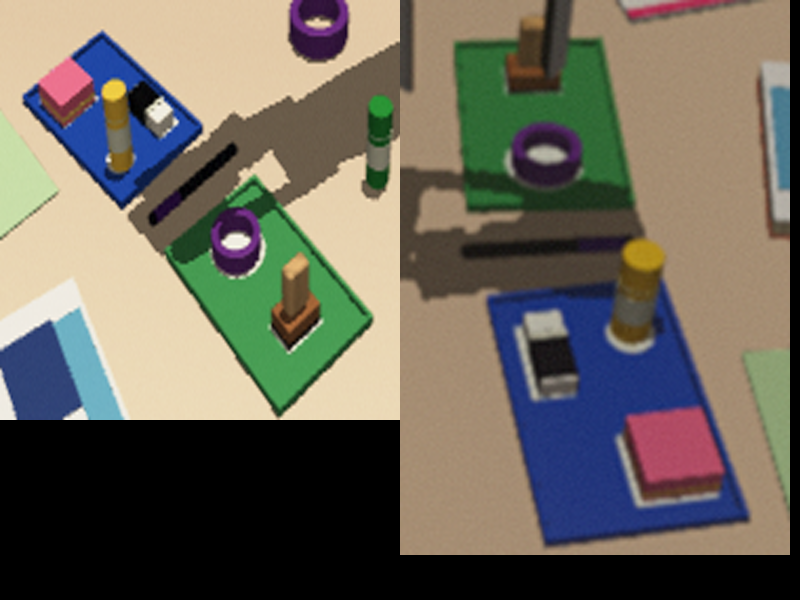

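All five things stand in their marks and both spares look untouched. One numeric check before handing in.

Run:
```python
from meas import *
f,K,p,Rm=load("f_wrist.npz"); h=cv2.cvtColor(f,cv2.COLOR_BGR2HSV)
m=cv2.inRange(h,(120,60,15),(165,255,255)); q=np.zeros_like(m); q[55:135,310:400]=m[55:135,310:400]
for c in cv2.findContours(q,cv2.RETR_CCOMP,1)[0]:
    if cv2.contourArea(c)>150: (cc,r)=cv2.minEnclosingCircle(ray(c[:,0],K,p,Rm,24)[:,:2].astype(np.float32)); print("tape",np.round(cc,1),round(2*r,1),"want 609.8 90.4")
f,K,p,Rm=load("f_side.npz"); h=cv2.cvtColor(f,cv2.COLOR_BGR2HSV)
m=cv2.inRange(h,(163,90,90),(179,255,255)); q=np.zeros_like(m); q[260:305,360:405]=m[260:305,360:405]; print("note@29",rect(q,K,p,Rm,29),"want 649.8 -193.3 yaw 4.3")
f,K,p,Rm=load("f_wrist.npz"); h=cv2.cvtColor(f,cv2.COLOR_BGR2HSV)
m=cv2.inRange(h,(0,0,0),(179,255,45))|cv2.inRange(h,(0,0,190),(179,60,255)); q=np.zeros_like(m); q[236:290,301:326]=m[236:290,301:326]; print("eraser@22",rect(q,K,p,Rm,22),"want 583 -103.5")
f,K,p,Rm=load("f_scene.npz")
def pt(x,y): return (150+x*190/400,190+y/3)
print("stamp handle top centre@69",ray([pt(296,265)],K,p,Rm,69)[0].round(1),"want 614 190; glue top@84",ray([pt(115,90)],K,p,Rm,84)[0].round(1),"want 646.5 -83.5")
```

```text
tape [609.4  89.3] 56.1 want 609.8 90.4
tape [608.2  88.7] 38.5 want 609.8 90.4
note@29 (array([ 650.9, -196.4]), array([55.7, 51.4], dtype=float32), -85.6) want 649.8 -193.3 yaw 4.3
eraser@22 (array([ 585.7, -100.9]), array([61.7, 27.5], dtype=float32), -83.2) want 583 -103.5
stamp handle top centre@69 [614.9 196.6  69. ] want 614 190; glue top@84 [646.3 -74.3  84. ] want 646.5 -83.5
```

```bash
python3 -c "
from rig import job_done; print(job_done())"
```

```text
the job is handed in; nothing more can be done
None
```

I made up both kits and handed the job in at about 28 s of the 128 s allowed; the hand-in gave no verdict. In the final pictures all five things stood in their outlines. Tape, note block and eraser measured within about 3 mm of target. The stamp and glue stick I could only check roughly, reading about 7 and 9 mm off against the 12 mm limit, and both spares looked untouched.

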